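# Fill the pneumatic-post carrier with sample tubes and shut it

### The arm

A 6-joint arm with a two-finger parallel gripper is mounted at the origin on the work surface. World frame = base frame: x ahead of the robot, y to its left, z up, the work surface at z = 0. Lengths are in m, angles in rad, forces in N, time in s.
With the tool pointing down it reaches from about 0.3 to 0.85 m from the base axis. Payload 5.4 kg.
Tool frame: the origin (TCP) lies on the mounting face of the last link; the fingertips stand 173 mm ahead of it and the grasp point (between the pads) lies 155 mm ahead of it (manip.grasp_offset is the distance from the TCP to the grasp point, in m); z points along the fingers, y is the direction in which the jaws open and shut (so a half turn about z gives the same grasp; the last joint's range is limited). The gripper opens to 85 mm and grips with 20 to 120 N. Pads are 22 mm wide; open, the fingers measure 114 mm over their backs; the gripper's body (76 mm by 85 mm) begins 54 mm behind the grasp point. The pads swing forward as they close: fully open they stand 13 mm farther back than shut.
Start: joints at [-1.359, 0.158, 1.597, -0, 1.386, -0.21], TCP at [0.235, -0.525, 0.405] pointing down, gripper open.
Joint ranges: [-2.91, 2.91], [-0.94, 2.29], [0.18, 2.7], [-1.29, 4.43], [0.17, 2.64], [-3, 3]. Speed limits (rad/s): [2.57, 2.57, 3.14, 3.14, 3.14, 3.14].

### API

Orientations are given as [roll, pitch, yaw] about the fixed x, y, z axes, in that order (R = Rz(yaw) Ry(pitch) Rx(roll)).
In Python, from bench import sensors, read_camera, calibration, manip gives the robot as it stands. The module is installed in compiled form; this text tells all that it offers.
- The arm moves only by the tool arm_command, never from a script. Its argument "targets" is a list that holds one entry, the list of rows, each a list of 6 numbers: the shift along the world's x, y, z in mm, then the turn, a rotation vector about the world's x, y, z in rad. In form: [[[tx, ty, tz, wx, wy, wz], ...]]. A call has exactly 5 rows; each row shifts and turns the commanded pose from where the row before left it; what a row does not reach is not made up. A row lasts 1/12 s, in which the tool goes at most 41.7 mm and 7.16 degrees, less where a joint would pass 70% of its speed; a pose out of reach is approached as far as the arm can. A call is refused whole if a number of a shift passes 41.7 or a number of a turn 0.125, either way. A call with a gripper value outside its range is refused whole. "grip" is the finger opening in mm, from 0 to 85.4, set as the call begins (left out, the last holds). The fingers move at their own pace and stop on an object; "newtons" is the grip in N (left out, the last holds). Time passes only in rows, so rows that do not move let the fingers close, or fill a call up. It gives the time, the measured TCP pose, the force and the opening at its end, in the units of the state.
- sensors.sense(): the state, without advancing time (a new reading comes with each control period).
- read_camera(name): name is "scene" or "side" or "wrist"; returns the picture (400x640x3 uint8, red, green, blue); there is no depth.
- calibration(name): a dict with "fov_y" (degrees; the focal length in pixels is half the picture's height over the tangent of half this angle, whatever the lens; pixels are square), "cx", "cy" (the principal point, pixels), "eye" and "orientation" of the camera in the world. Camera axes: x right, y up, looking along -z (the intrinsics and any distortion apply to the point x, -y, -z); pixel columns grow to the right and rows downward; lengths in m; the calibration is good to about 2 mm. A picture is of the moment at which its call begins: read the wrist's pose just before it. calibration takes no time and is no camera call; for the wrist camera it gives the pose at the moment of the call.
- manip.finish_job(): hands the job in, once; it reports no verdict.
The state is a dict: "clock": time; "qpos": joint angles; "joint_vel": joint speeds; "joint_efforts": joint torques, N m; "eef_pos": TCP position; "ee_rot": TCP orientation; "ft_force": force on the tool from outside, world axes, zero at the start; "torque": the same for the moment, N m; "opening": finger opening in m.
Only numpy, scipy, OpenCV 4.12 (cv2) and the standard library are available. Lean on these libraries where they do the work, as an engineer would, in place of code of your own. Each camera call takes 0.05 s, during which the arm holds its last target.

### The job

Finish loading the open pneumatic-post carrier: one short sample tube already lies in its bore, so take the two short tubes from the tray and slide them in one after the other, round end first, each pushing the ones before it deeper, until all three are home and no cap stands out of the mouth. Then swing the carrier's lid fully shut. Leave the long tubes and everything else on the bench where they are.

Things in the scene. Friction and masses are not known exactly. Their poses are not given: they have to be found in the camera images.
- carrier_mouth (a point): Mouth of the open carrier, a fixed level clear cylinder 68 mm across (felt bands 73 mm), 270 mm long, grey ends. Bore 20 mm across, 243 mm deep, closed at the far end, flared to 28 mm over the outer 6 mm. Point: centre of the mouth on the bore's axis in the plane of the flat end face, 64 mm above the table. y: along the bore, OUT of the mouth; z up; x sideways to the lid's hinge.
- lid (a joint): The round lid at the carrier's mouth, a grey disc 66 mm across, 9 mm thick, small black tab on its free edge, on a vertical pin beside the mouth. Radians: 0 shut (its inner side 2.5 mm in front of the end face), growing as it swings out and round to the hinge's side; starts at 2.0 to 2.6, goes to 2.8. Friction (under 0.5 N at its rim) keeps it where it is left; no latch.
- lid_centre (a point): Centre of the lid disc, 37 mm from the hinge pin, half-way through its thickness. Its x axis points from the disc's centre to the hinge, its y axis out of the lid's outer face (the side to push on to shut it), z up.
- lid_hinge (a point): The lid's hinge pin, half-way up it: 37 mm beside the bore's axis and 7 mm in front of the end face. Same axes as the carrier's mouth.
- tray_centre (a point): White fixed tray, 212 by 130 mm, with four V rests 50 mm apart along its x axis; in each a tube lies level along the tray's y axis, cap to +y. Two ribs, 6 mm thick and 33 mm high, carry the barrels at 24 mm to -y and 12 mm to +y of its middle; the caps stand free beyond them. Point: the tray's middle at table height. A fixed bin 136 mm tall stands to its left (y over 0.46 m).
- short_a_centre (a point): One of the two short tubes in the tray: 80 mm long over all, dark red barrel 13 mm across with paper label and round bottom, blue cap 16.5 mm across, 18 mm long; about 15 g. Point: its centre, 40 mm from either end (middle of the cap: 31 mm to +y). y: along it towards the cap. It lies with its axis 32 mm above the table, 26 mm above the tray's floor.
- short_b_centre (a point): The other short tube in the tray, just like the first. Same axes and point.
- short_a_cap (a point): Centre of the flat outer end of that first tube's cap.
- short_b_cap (a point): Centre of the flat outer end of the second tube's cap.
- loaded_centre (a point): The third short tube, like the other two, that already lies loose in the carrier's bore, cap towards the mouth, its cap's end 12 to 80 mm inside the mouth. Point and axes as for the other tubes.
- loaded_cap (a point): Centre of the flat outer end of that tube's cap.
- short_a: The same first short tube as a body; origin and axes as its centre.
- short_b: The same second short tube as a body; origin and axes as its centre.
- loaded: The same tube in the carrier as a body; origin and axes as its centre.
- long_a_centre (a point): A long tube in the tray, not wanted: 107 mm long, barrel 16 mm and blue cap 18.5 mm across. Its centre; y axis towards the cap.
- long_b_centre (a point): The other long tube in the tray, alike.
- cup_centre (a point): A white lidded specimen cup, 68 mm across and 72 mm tall, standing loose; its centre.
- reagent_centre (a point): An amber bottle, 52 mm across and 100 mm tall, standing loose; its centre.
- vial_centre (a point): A small grey vial, 29 mm across and 42 mm tall, standing loose; its centre.
- tip_box_centre (a point): A grey pipette-tip box, 85 by 125 by 60 mm tall, loose; its centre.
Not all that is in view belongs to the job. Leave any orange look-alike of the short_a alone.

How it is judged:
By the outcome, as a careful person would: the job done as asked, in the order asked, and still so for the second after the job is handed in, with the robot touching nothing.
It also fails if it takes over 67 s, if anything falls off the work surface, if the arm or the gripper's body presses on something with over 40 N, if the wrist force passes 120 N, or if a joint passes its speed limit or range.

## Working session

There is one attempt and no reset: what is moved stays moved. The work goes in short steps, Python scripts to look and compute and a tool call to move; the robot and the scene stay as the last step left them, time stands still between calls to the robot, and variables do not carry over. Pictures are saved under pics/ and viewed, and the job is handed in when it is done.

Besides the shell and the picture viewer there is one more tool, called after "Call:" as name([rows], argument=value, ...), one row to a line, values as JSON. arm_command: Moves the arm, as the interface text tells. Its arguments: {"type":"object","properties":{"targets":{"type":"array"},"grip":{"type":"number"},"newtons":{"type":"number"}},"required":["targets"]}

```bash
mkdir -p pics; python3 - <<'E'
from bench import sensors, read_camera, calibration, manip
import cv2
s=sensors.sense();print(s)
for n in ("scene","side","wrist"):
    c=calibration(n);print(n,c)
    im=read_camera(n);cv2.imwrite(f"pics/{n}0.png",im[:,:,::-1])
print(manip.grasp_offset)
E
```

```text
{'clock': 0.0, 'qpos': array([-1.35910294e+00,  1.59061109e-01,  1.59824648e+00, -2.24031788e-05,
        1.38625677e+00, -2.10078285e-01]), 'joint_vel': array([ 1.71071157e-03, -1.50837351e-05,  5.80484594e-04, -7.55188843e-04,
        1.33221602e-03,  2.27423279e-04]), 'joint_efforts': array([-7.69346461e-04, -3.96004522e+01, -3.31429160e+01, -3.85543208e-04,
        8.46746494e-03,  3.06788877e-05]), 'eef_pos': array([ 0.23531928, -0.52432539,  0.40370269]), 'ee_rot': array([-3.13965971e+00, -3.89640548e-04,  4.21775433e-01]), 'ft_force': array([-0.71991222, -0.14690557,  0.80495577]), 'torque': array([ 0.00569649,  0.03050744, -0.05657858]), 'opening': 0.08542620502436671}
scene {'fov_y': 43.36816318949068, 'cx': 319.16212996861844, 'cy': 190.60247068410808, 'eye': array([ 1.20032322, -0.99994601,  0.80798779]), 'orientation': array([1.00412078, 0.00424169, 0.58683832])}
side {'fov_y': 44.10565911528605, 'cx': 322.48259574971377, 'cy': 195.25958584574806, 'eye': array([0.13105361, 0.87496095, 0.81261516]), 'orientation': array([ 9.34009700e-01,  1.32740987e-03, -2.71464902e+00])}
wrist {'fov_y': 59.18048283999189, 'cx': 323.18926665548923, 'cy': 200.32196441335796, 'eye': array([ 0.30169254, -0.49482804,  0.37328434]), 'orientation': array([-2.89870036e-01,  1.02851407e-03, -1.15006478e+00])}
0.1547
```

View pics/scene0.png

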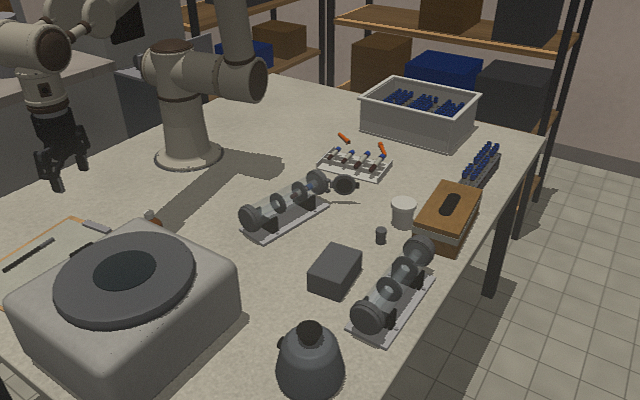

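View pics/side0.png

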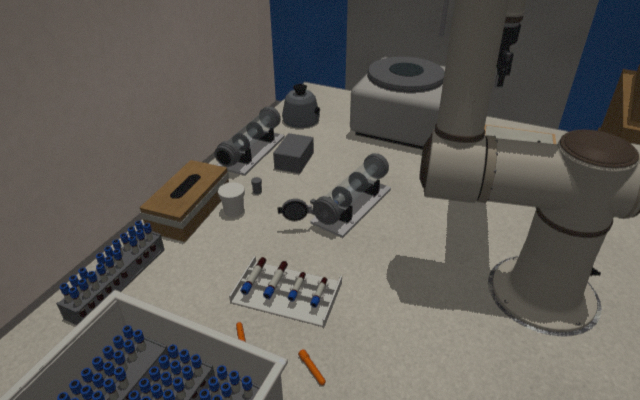

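View pics/wrist0.png

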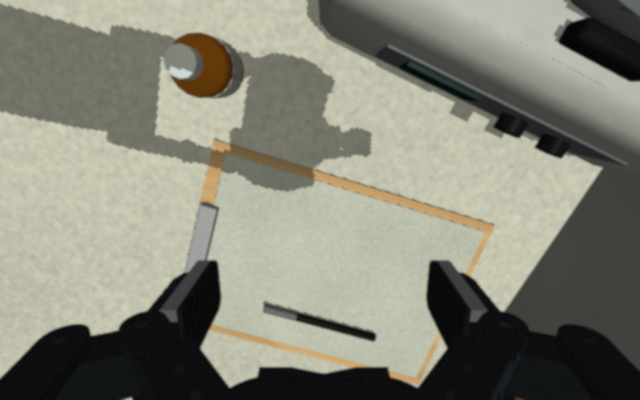

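```bash
cat > h.py <<'E'
import numpy as np, cv2
from scipy.spatial.transform import Rotation as Rn
from bench import sensors, read_camera, calibration, manip
def R(rpy): return Rn.from_euler('xyz',rpy).as_matrix()
def cam(n):
    c=calibration(n); f=200/np.tan(np.radians(c['fov_y'])/2)
    return dict(f=f,cx=c['cx'],cy=c['cy'],e=np.array(c['eye']),R=R(c['orientation']))
def ray(c,u,v):
    d=c['R']@np.array([(u-c['cx'])/c['f'],-(v-c['cy'])/c['f'],-1]); return c['e'],d/np.linalg.norm(d)
def onz(c,u,v,z):
    e,d=ray(c,u,v); return e+d*(z-e[2])/d[2]
def proj(c,p):
    q=c['R'].T@(np.asarray(p)-c['e']); return np.array([c['cx']+c['f']*q[0]/-q[2],c['cy']-c['f']*q[1]/-q[2]])
def tri(obs):
    A=np.zeros((3,3));b=np.zeros(3);rs=[]
    for c,(u,v) in obs:
        e,d=ray(c,u,v);P=np.eye(3)-np.outer(d,d);A+=P;b+=P@e;rs.append((e,P))
    p=np.linalg.solve(A,b); return p,[np.linalg.norm(P@(p-e)) for e,P in rs]
E
python3 - <<'E'
import cv2
a=cv2.imread('pics/scene0.png')[110:250,230:410];cv2.imwrite('pics/sc_crop.png',cv2.resize(a,None,fx=4.4,fy=4.2,interpolation=cv2.INTER_CUBIC))
a=cv2.imread('pics/side0.png')[140:340,220:400];cv2.imwrite('pics/si_crop.png',cv2.resize(a,None,fx=3,fy=3,interpolation=cv2.INTER_CUBIC))
E
```

```text
(no output)
```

View pics/sc_crop.png

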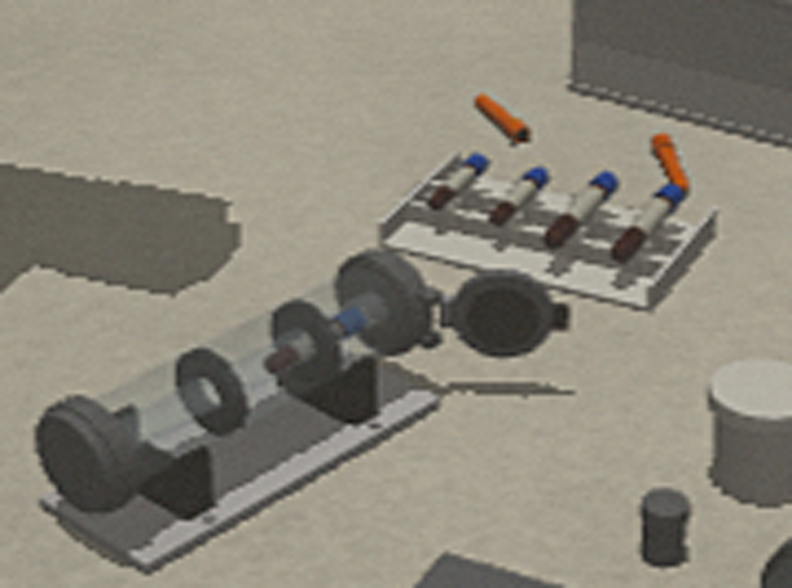

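View pics/si_crop.png

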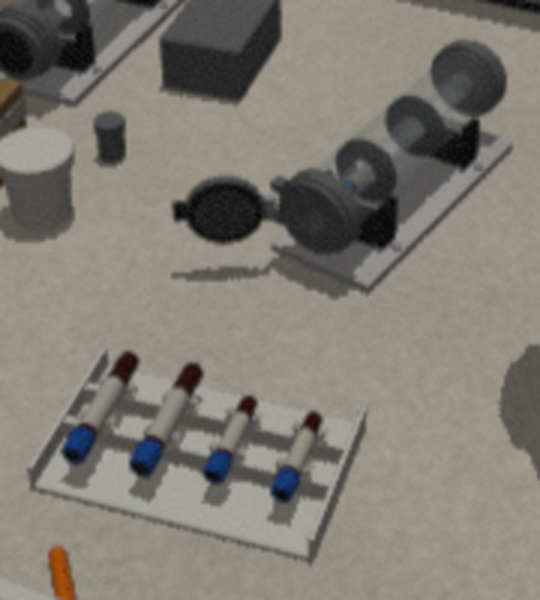

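```bash
python3 - <<'E'
from h import *
for n in ('scene','side'):
    im=cv2.imread(f'pics/{n}0.png'); c=cam(n)
    hsv=cv2.cvtColor(im,cv2.COLOR_BGR2HSV)
    for name,lo,hi in (('blue',(105,120,40),(130,255,255)),('red',(0,90,20),(12,255,110)),('red2',(168,90,20),(180,255,110))):
        m=cv2.inRange(hsv,lo,hi); k,l,st,ce=cv2.connectedComponentsWithStats(m)
        for i in range(1,k):
            if 5<st[i,4]<150:
                p=onz(c,*ce[i],0.032)
                if .2<p[0]<.75 and 0<p[1]<.5: print(n,name,st[i,4],ce[i].round(1),p.round(3))
c=cam('side')
for nm,u,v in (('mouth',325,211),('lid',295,210)): print(nm,onz(c,u,v,.064))
E
```

```text
scene blue 9 [337.9 147.9] [0.428 0.267 0.032]
scene blue 10 [351.8 151. ] [0.478 0.274 0.032]
scene blue 11 [367.5 152.5] [0.526 0.293 0.032]
scene blue 14 [382.4 155.4] [0.576 0.302 0.032]
scene red 12 [344.1 139.8] [0.414 0.33  0.032]
scene red 6 [380.  148.5] [0.547 0.34  0.032]
side blue 67 [246.2 286.9] [0.581 0.28  0.032]
side blue 74 [268.7 291. ] [0.532 0.27  0.032]
side blue 55 [292.3 294.5] [0.482 0.258 0.032]
side blue 57 [314.9 300.3] [0.432 0.253 0.032]
side blue 97 [221.7 372.3] [0.513 0.475 0.032]
side blue 102 [233.9 377.5] [0.487 0.474 0.032]
side blue 96 [246.5 383. ] [0.461 0.475 0.032]
side red 30 [261.4 261.7] [0.59  0.2   0.032]
side red 24 [282.6 265.4] [0.541 0.191 0.032]
side red 12 [302.2 274.9] [0.488 0.199 0.032]
side red 11 [323.7 279.9] [0.439 0.193 0.032]
side red 20 [303.  360.4] [0.391 0.392 0.032]
side red 19 [317.4 379.7] [0.35  0.417 0.032]
side red2 9 [260.4 261.9] [0.592 0.202 0.032]
side red2 6 [280.7 265.5] [0.545 0.193 0.032]
side red2 6 [284.3 265. ] [0.538 0.188 0.032]
mouth [0.51871479 0.01035931 0.064     ]
lid [0.58732833 0.03709565 0.064     ]
```

Call:
arm_command([
  [[12.2,34.2,1,0,0,0.059],[12.2,34.2,0,0,0,0.059],[12.2,34.2,0,0,0,0.059],[12.2,34.2,0,0,0,0.059],[12.2,34.2,0,0,0,0.059]],
])

```text
clock: 0.57
eef_pos: [0.2965, -0.3519, 0.4053]
ee_rot: [-3.141, -0.0, 0.719]
ft_force: [1.7, -0.8, 0.7]
opening: 0.0852
```

Call:
arm_command([
  [[12.2,34.2,1,0,0,0.059],[12.2,34.2,0,0,0,0.059],[12.2,34.2,0,0,0,0.059],[12.2,34.2,0,0,0,0.059],[12.2,34.2,0,0,0,0.059]],
])

```text
clock: 0.98
eef_pos: [0.3574, -0.1808, 0.4065]
ee_rot: [3.142, -0.0, 1.014]
ft_force: [0.7, -0.0, 0.5]
opening: 0.0855
```

Call:
arm_command([
  [[12.2,34.2,1,0,0,0.059],[12.2,34.2,0,0,0,0.059],[12.2,34.2,0,0,0,0.059],[12.2,34.2,0,0,0,0.059],[12.2,34.2,0,0,0,0.059]],
])

```text
clock: 1.4
eef_pos: [0.4184, -0.0097, 0.4077]
ee_rot: [3.141, 0.0, 1.31]
ft_force: [1.8, -0.7, -0.6]
opening: 0.0856
```

Call:
arm_command([
  [[12.2,34.2,1,0,0,0.059],[12.2,34.2,0,0,0,0.059],[12.2,34.2,0,0,0,0.059],[12.2,34.2,0,0,0,0.059],[0,0,0,0,0,0]],
], grip=36)

```text
clock: 1.82
eef_pos: [0.4677, 0.1298, 0.4083]
ee_rot: [-3.141, -0.003, 1.551]
ft_force: [0.8, 0.6, -1.0]
opening: 0.0358
```

```bash
python3 - <<'E'
from h import *
import pickle
c=cam('wrist');im=read_camera('wrist');cv2.imwrite('pics/w1.png',im[:,:,::-1]);pickle.dump(c,open('w1.pkl','wb'));print(c)
E
```

```text
{'f': np.float64(352.2033293225529), 'cx': 323.18926665548923, 'cy': 200.32196441335796, 'e': array([0.46917671, 0.20229681, 0.37795431]), 'R': array([[ 9.99776880e-01,  2.01772261e-02,  6.25059287e-03],
       [-2.11215993e-02,  9.58593088e-01,  2.83995016e-01],
       [-2.61543480e-04, -2.84063673e-01,  9.58805382e-01]])}
```

View pics/w1.png

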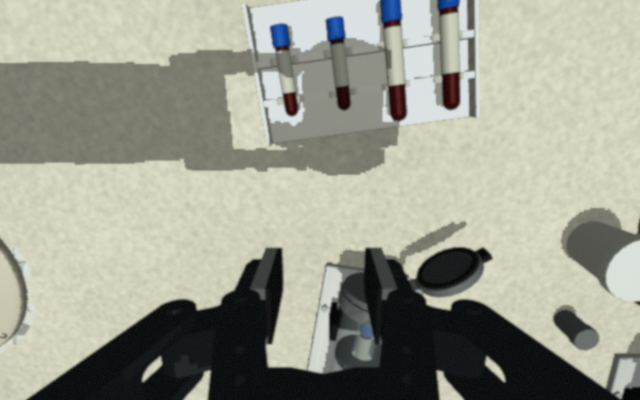

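```bash
cat > tubes.py <<'E'
from h import *
import pickle,sys
def tubes(im,c):
    hsv=cv2.cvtColor(im,cv2.COLOR_BGR2HSV)
    b=cv2.inRange(hsv,(105,120,60),(130,255,255)); r=cv2.inRange(hsv,(0,120,20),(12,255,140))|cv2.inRange(hsv,(165,120,20),(180,255,140))
    out=[]
    def blobs(m,a):
        k,l,st,ce=cv2.connectedComponentsWithStats(m); return [(ce[i],np.argwhere(l==i)[:,::-1],st[i]) for i in range(1,k) if st[i,4]>a]
    B=blobs(b,80);Rr=blobs(r,80)
    for ce,px,st in B:
        p=onz(c,*ce,.032)
        best=min(Rr,key=lambda q:np.linalg.norm(onz(c,*q[0],.032)-p))
        q=onz(c,*best[0],.032); d=(p-q)/np.linalg.norm(p-q)
        W=np.array([onz(c,*x,.032) for x in px]); V=np.array([onz(c,*x,.032) for x in best[1]])
        s=(W-p)@d; t=(V-p)@d
        print('cap',ce.round(1),p.round(4),'red',best[0].round(1),q.round(4),'yaw-90',np.degrees(np.arctan2(-d[0],d[1])).round(2),'cap range',(s.min()*1e3).round(1),(s.max()*1e3).round(1),'red min',(t.min()*1e3).round(1),'rowmin',st[1])
if __name__=='__main__':
    n=sys.argv[1]; tubes(cv2.imread(f'pics/{n}.png'),pickle.load(open(f'{n}.pkl','rb')))
E
python3 tubes.py w1
```

```text
cap [390.2  10. ] [0.5298 0.2738 0.032 ] red [397.2 101.6] [0.539  0.1957 0.032 ] yaw-90 6.73 cap range -8.8 9.0 red min -94.1 rowmin 0
cap [447.1   3.4] [0.5796 0.2779 0.032 ] red [450.6  90.2] [0.5886 0.205  0.032 ] yaw-90 7.09 cap range -3.5 3.9 red min -89.2 rowmin 0
cap [335.   28.2] [0.4808 0.2602 0.032 ] red [343.   97.1] [0.4878 0.2009 0.032 ] yaw-90 6.66 cap range -9.0 9.1 red min -69.1 rowmin 17
cap [279.9  35.2] [0.4313 0.2556 0.032 ] red [290.5 103.2] [0.438  0.1964 0.032 ] yaw-90 6.47 cap range -9.0 9.1 red min -68.9 rowmin 24
```

Call:
arm_command([
  [[7,-35,-8,0,0,0],[7,-35,-8,0,0,0],[7,-35,-8,0,0,0],[7,-35,-8,0,0,0],[7,-35,-8,0,0,0]],
], grip=85)

```text
clock: 2.28
eef_pos: [0.5016, -0.0524, 0.3683]
ee_rot: [-3.141, 0.0, 1.541]
ft_force: [0.3, 0.8, 0.0]
opening: 0.085
```

Call:
arm_command([
  [[0,0,0,0,0,0],[0,0,0,0,0,0],[0,0,0,0,0,0],[0,0,0,0,0,0],[0,0,0,0,0,0]],
])

```text
clock: 2.7
eef_pos: [0.502, -0.0489, 0.3691]
ee_rot: [3.141, 0.0, 1.544]
ft_force: [0.0, 0.8, -0.0]
opening: 0.0851
```

```bash
python3 - <<'E'
from h import *
import pickle
c=cam('wrist');im=read_camera('wrist');cv2.imwrite('pics/w2.png',im[:,:,::-1]);pickle.dump(c,open('w2.pkl','wb'));print(c['e'])
a=im[:,:,::-1][30:300,200:520];cv2.imwrite('pics/w2c.png',cv2.resize(a,None,fx=2.2,fy=2.2,interpolation=cv2.INTER_CUBIC))
E
```

```text
[0.50398263 0.02346057 0.33850838]
```

View pics/w2.png

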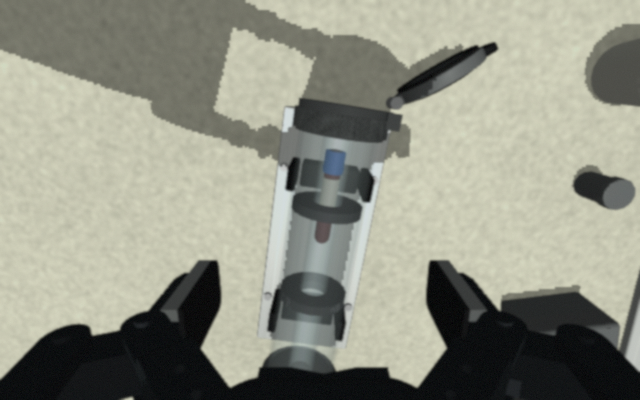

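View pics/w2c.png

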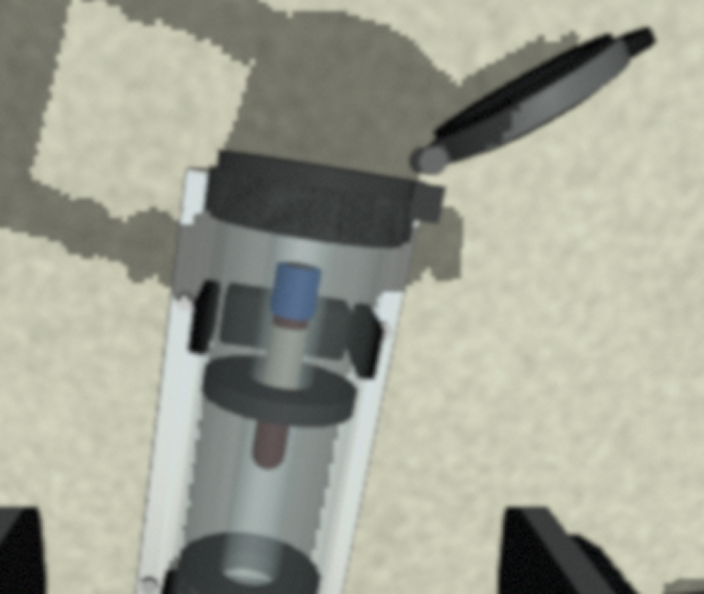

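```bash
python3 tubes.py w2; python3 - <<'E'
from h import *
import pickle
c=pickle.load(open('w2.pkl','rb'))
im=cv2.imread('pics/w2.png');hsv=cv2.cvtColor(im,cv2.COLOR_BGR2HSV)
m=cv2.inRange(hsv,(105,90,40),(130,255,255));k,l,st,ce=cv2.connectedComponentsWithStats(m)
for i in range(1,k):
  if st[i,4]>40: print('blue',st[i],ce[i].round(1),onz(c,*ce[i],.0623).round(4))
m=cv2.inRange(hsv,(0,60,20),(12,255,140))|cv2.inRange(hsv,(165,60,20),(180,255,140));k,l,st,ce=cv2.connectedComponentsWithStats(m)
for i in range(1,k):
  if st[i,4]>40: print('red',st[i],ce[i].round(1),onz(c,*ce[i],.0605).round(4))
for z in (.064,.08,.098):
  print(z,[onz(c,u,v,z).round(4) for u,v in ((299.5,98.2),(390,112.3),(322,241/2.2+30-8),)])
for z in (.064,):
  print('barrel ends', [onz(c,u,v,z).round(4) for u,v in ((219/2.2+200,150/2.2+30),(206/2.2+200,208/2.2+30),(418/2.2+200,181/2.2+30),(410/2.2+200,240/2.2+30))])
print('hinge pin',onz(c,430/2.2+200,160/2.2+30,.064+.03),onz(c,430/2.2+200,160/2.2+30,.075))
print('lid edge top',[onz(c,u/2.2+200,v/2.2+30,.064).round(4) for u,v in ((440,135),(615,38),(450,160),(628,65),(650,35))])
E
```

```text
blue [324 151  21  24 389] [333.7 162.6] [ 0.511  -0.0282  0.0623]
0.064 [array([0.4863, 0.0216, 0.064 ]), array([0.5543, 0.0095, 0.064 ]), array([ 0.5024, -0.0034,  0.064 ])]
0.08 [array([0.4873, 0.0217, 0.08  ]), array([0.5514, 0.0103, 0.08  ]), array([ 0.5025, -0.0019,  0.08  ])]
0.098 [array([0.4885, 0.0219, 0.098 ]), array([0.5481, 0.0112, 0.098 ]), array([ 5.026e-01, -1.000e-04,  9.800e-02])]
barrel ends [array([0.4863, 0.0217, 0.064 ]), array([0.4809, 0.0024, 0.064 ]), array([0.5543, 0.0095, 0.064 ]), array([ 0.552 , -0.0106,  0.064 ])]
hinge pin [0.55227284 0.01714406 0.094     ] [0.55602532 0.01665323 0.075     ]
lid edge top [array([0.5613, 0.0244, 0.064 ]), array([0.6175, 0.0532, 0.064 ]), array([0.565 , 0.0162, 0.064 ]), array([0.6226, 0.0448, 0.064 ]), array([0.6289, 0.0538, 0.064 ])]
```

```bash
python3 - <<'E'
from h import *
import pickle
c=pickle.load(open('w2.pkl','rb'))
def f(u,v): return u/2.2+200,v/2.2+30
def bis(a,b,z=.064):
    d=ray(c,*f(*a))[1]+ray(c,*f(*b))[1]; e=c['e']; return e+d*(z-e[2])/d[2]
P=[bis((219,150),(418,181)),bis((206,208),(410,242)),bis((204,362),(357,388)),bis((204,385),(352,412))]
for p in P: print(p.round(4))
capc=onz(c,333.7,162.6,.0623); re=onz(c,*f(266,466),.0605); cap_far=onz(c,*f(297,264),.0623)
print('cap',capc,'redend',re,'capend',cap_far)
d=capc-re; print('axis tube yaw',np.degrees(np.arctan2(d[0],d[1])))
for i in range(1,4):
    d=P[0]-P[i]; print(np.degrees(np.arctan2(d[0],d[1])))
for z in (0,.012):
  a=onz(c,*f(188,190),z);b=onz(c,*f(140,575),z); d=a-b; print('plate L',a.round(4),b.round(4),np.degrees(np.arctan2(d[0],d[1])))
  a=onz(c,*f(404,292),z);b=onz(c,*f(342,590),z); d=a-b; print('plate R',a.round(4),b.round(4),np.degrees(np.arctan2(d[0],d[1])))
# triangulate side view lid/mouth check
s=cam('side');sc=cam('scene')
for p in (P[0],): print('proj side',proj(s,p),'scene',proj(sc,p))
E
```

```text
[0.52   0.0156 0.064 ]
[ 0.5162 -0.0044  0.064 ]
[ 0.5053 -0.0588  0.064 ]
[ 0.5041 -0.0679  0.064 ]
cap [ 0.51098528 -0.02814286  0.0623    ] redend [ 0.49879365 -0.09658539  0.0605    ] capend [ 0.51219814 -0.01816901  0.0623    ]
axis tube yaw 10.100123436227781
10.95024472787388
11.223279753913088
10.792984601795824
plate L [0.4682 0.0053 0.    ] [ 0.4337 -0.1792  0.    ] 10.609217041857601
plate R [ 0.5611 -0.0413  0.    ] [ 0.5335 -0.1905  0.    ] 10.489620035716563
plate L [0.4695 0.0059 0.012 ] [ 0.4362 -0.172   0.012 ] 10.609217041857613
plate R [ 0.5591 -0.039   0.012 ] [ 0.5324 -0.1829  0.012 ] 10.489620035716573
proj side [323.61780955 212.08216908] scene [318.82492305 180.58467505]
```

```bash
python3 - <<'E'
from h import *
import pickle
c=pickle.load(open('w1.pkl','rb'))
for z in (0.0,.03): print([onz(c,u,v,z).round(4) for u,v in ((270,143),(473,116),(337,57),(341,93))])
a=cv2.imread('pics/w1.png')[0:150,230:490];cv2.imwrite('pics/w1c.png',cv2.resize(a,None,fx=3,fy=3,interpolation=cv2.INTER_CUBIC))
a=cv2.imread('pics/side0.png')[250:335,220:350];cv2.imwrite('pics/si_c2.png',cv2.resize(a,None,fx=6,fy=6,interpolation=cv2.INTER_CUBIC))
E
```

```text
[array([0.4113, 0.1554, 0.    ]), array([0.6252, 0.1789, 0.    ]), array([0.4837, 0.2393, 0.    ]), array([0.4874, 0.2048, 0.    ])]
[array([0.4159, 0.1591, 0.03  ]), array([0.6128, 0.1808, 0.03  ]), array([0.4825, 0.2364, 0.03  ]), array([0.486 , 0.2046, 0.03  ])]
```

View pics/w1c.png

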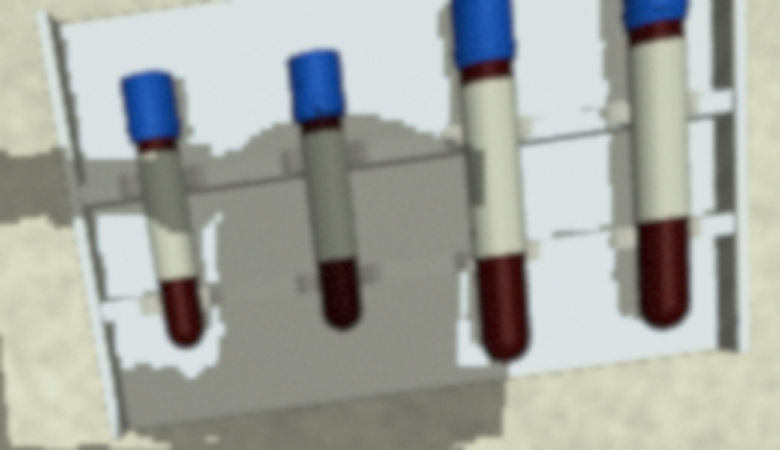

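View pics/si_c2.png

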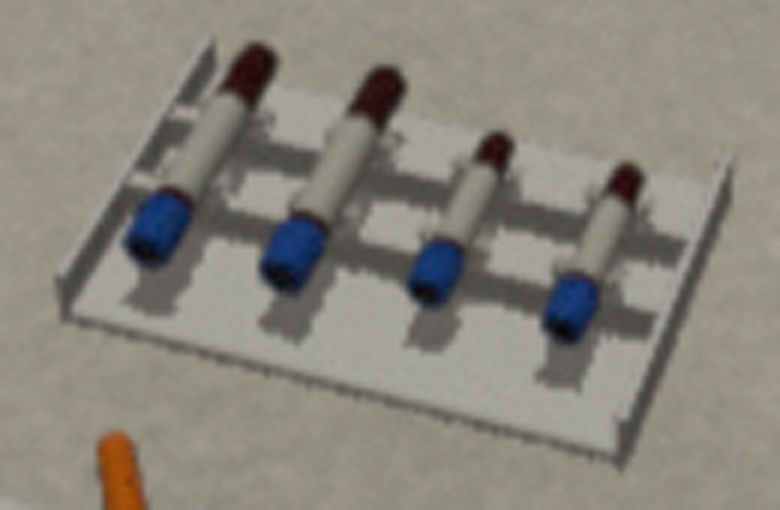

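Call:
arm_command([
  [[-2.2,32,-11.9,0,0,0.0142],[-2.2,32,-11.9,0,0,0.0142],[-2.2,32,-11.9,0,0,0.0142],[-2.2,32,-11.9,0,0,0.0142],[-2.2,32,-11.9,0,0,0.0142]],
], grip=34, newtons=30)

```text
clock: 3.17
eef_pos: [0.4906, 0.1124, 0.3091]
ee_rot: [3.141, 0.0, 1.616]
ft_force: [0.4, -0.1, 0.3]
opening: 0.0344
```

Call:
arm_command([
  [[-2.3,32,-11.9,0,0,0.0142],[-2.3,32,-11.9,0,0,0.0142],[-2.3,32,-11.9,0,0,0.0142],[-2.3,32,-11.9,0,0,0.0142],[-2.3,31.5,-11.9,0,0,0.0142]],
])

```text
clock: 3.58
eef_pos: [0.4788, 0.2721, 0.2495]
ee_rot: [3.141, -0.0, 1.687]
ft_force: [1.0, 1.0, 0.4]
opening: 0.0343
```

Call:
arm_command([
  [[0,0,0,0,0,0],[0,0,0,0,0,0],[0,0,0,0,0,0],[0,0,0,0,0,0],[0,0,0,0,0,0]],
])

```text
clock: 4.0
eef_pos: [0.4801, 0.269, 0.2505]
ee_rot: [3.14, -0.0, 1.683]
ft_force: [0.9, -0.8, 0.3]
opening: 0.0343
```

```bash
cat > look.py <<'E'
from h import *
import pickle,sys
n=sys.argv[1]; cn=sys.argv[2] if len(sys.argv)>2 else 'wrist'
s=sensors.sense();c=cam(cn);im=read_camera(cn);cv2.imwrite(f'pics/{n}.png',im[:,:,::-1]);pickle.dump(c,open(f'{n}.pkl','wb'))
print('t',round(s['clock'],2),'tcp',s['eef_pos'].round(4),s['ee_rot'].round(4),'open',round(s['opening'],4))
RT=R(s['ee_rot']); print('grasp pt',(s['eef_pos']+RT@[0,0,.1547]).round(4))
E
python3 look.py w3; python3 tubes.py w3
```

```text
t 4.0 tcp [0.4801 0.269  0.2505] [ 3.1403e+00 -1.0000e-04  1.6835e+00] open 0.0343
grasp pt [0.4804 0.269  0.0958]
cap [501.2 225.6] [0.5809 0.2815 0.032 ] red [497.8 248.4] [0.5825 0.2674 0.032 ] yaw-90 6.65 cap range -12.6 12.9 red min -16.4 rowmin 204
cap [411.  232.3] [0.5306 0.2718 0.032 ] red [409.3 255.1] [0.5322 0.2576 0.032 ] yaw-90 6.58 cap range -12.4 12.8 red min -16.2 rowmin 211
cap [235.4 244.2] [0.431  0.2532 0.032 ] red [322.6 334.4] [0.4879 0.1977 0.032 ] yaw-90 45.76 cap range -10.4 12.1 red min -87.4 rowmin 225
cap [322.5 245.8] [0.4811 0.2577 0.032 ] red [409.3 255.1] [0.5322 0.2576 0.032 ] yaw-90 89.79 cap range -8.4 8.3 red min -58.3 rowmin 227
```

View pics/w3.png

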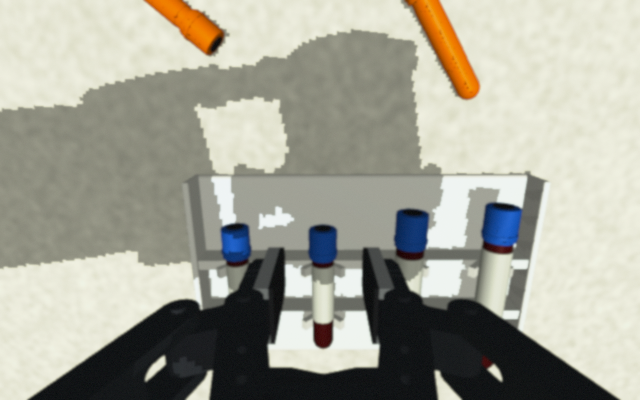

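```bash
python3 - <<'E'
from h import *
import pickle
c=pickle.load(open('w3.pkl','rb'))
print(onz(c,322.5,231,.032),onz(c,322.3,334,.032),proj(c,[.4804,.269,.032]))
# tube a
print(onz(c,235.3,230.5,.032),'wall in/out',onz(c,203,220,.03),onz(c,190,220,.03),onz(c,203,220,.006))
E
```

```text
[0.48012493 0.26689231 0.032     ] [0.48768691 0.1979708  0.032     ] [323.38938681 227.62136728]
[0.4305755  0.26166594 0.032     ] wall in/out [0.411513   0.26521756 0.03      ] [0.40412405 0.26439197 0.03      ] [0.40386697 0.25564947 0.006     ]
```

Call:
arm_command([
  [[0,0.2,-12.7,0,0,0],[0,0.2,-12.7,0,0,0],[0,0.2,-12.7,0,0,0],[0,0.2,-12.7,0,0,0],[0,0.2,-12.7,0,0,0]],
])

```text
clock: 4.47
eef_pos: [0.4792, 0.2705, 0.184]
ee_rot: [-3.14, 0.0, 1.685]
ft_force: [-0.4, 0.1, 0.5]
opening: 0.0341
```

Call:
arm_command([
  [[0,0,0,0,0,0],[0,0,0,0,0,0],[0,0,0,0,0,0],[0,0,0,0,0,0],[0,0,0,0,0,0]],
], grip=10)

```text
clock: 4.88
eef_pos: [0.4801, 0.2709, 0.187]
ee_rot: [3.14, -0.0, 1.685]
ft_force: [0.3, 0.7, -1.4]
opening: 0.0148
```

```bash
python3 look.py w4
```

```text
t 4.88 tcp [0.4801 0.2709 0.187 ] [ 3.1399e+00 -3.0000e-04  1.6849e+00] open 0.0148
grasp pt [0.4804 0.2709 0.0323]
```

View pics/w4.png

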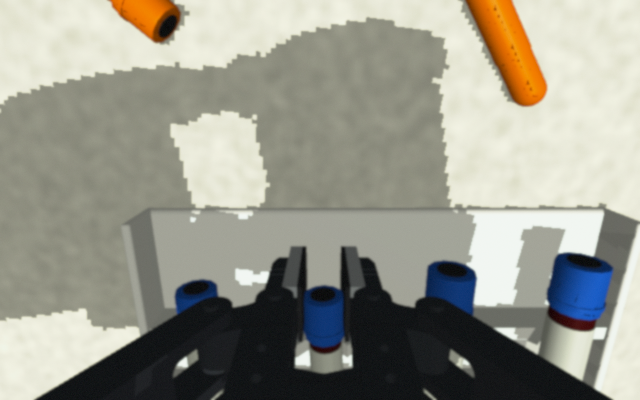

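Call:
arm_command([
  [[0,0,8,0,0,0],[0,0,14,0,0,0],[0,0,14,0,0,0],[0,0,14,0,0,0],[0,0,14,0,0,0]],
])

```text
clock: 5.35
eef_pos: [0.4797, 0.2708, 0.2518]
ee_rot: [3.141, -0.0, 1.685]
ft_force: [-0.1, 0.5, 0.0]
opening: 0.0152
```

Call:
arm_command([
  [[11.9,-29.8,-6.4,0,0,-0.06],[11.9,-29.8,-6.4,0,0,-0.06],[11.9,-29.8,-6.4,0,0,-0.06],[11.9,-29.8,-6.4,0,0,-0.06],[11.9,-29.8,-6.4,0,0,-0.06]],
])

```text
clock: 5.77
eef_pos: [0.5397, 0.1204, 0.219]
ee_rot: [3.14, -0.0, 1.382]
ft_force: [1.2, -0.0, -0.9]
opening: 0.0151
```

Call:
arm_command([
  [[0,0,0,0,0,0],[0,0,0,0,0,0],[0,0,0,0,0,0],[0,0,0,0,0,0],[0,0,0,0,0,0]],
])

```text
clock: 6.18
eef_pos: [0.5389, 0.1228, 0.2186]
ee_rot: [3.141, -0.0, 1.387]
ft_force: [-0.1, -0.1, 0.0]
opening: 0.0151
```

```bash
python3 look.py w5; python3 look.py si5 side; python3 look.py sc5 scene; python3 - <<'E'
import cv2
a=cv2.imread('pics/si5.png')[150:290,230:380];b=cv2.imread('pics/sc5.png')[115:235,270:400]
cv2.imwrite('pics/si5c.png',cv2.resize(a,None,fx=4,fy=4,interpolation=cv2.INTER_CUBIC))
cv2.imwrite('pics/sc5c.png',cv2.resize(b,None,fx=5,fy=5,interpolation=cv2.INTER_CUBIC))
E
```

```text
t 6.18 tcp [0.5389 0.1228 0.2186] [ 3.1412e+00 -3.0000e-04  1.3868e+00] open 0.0151
grasp pt [0.5389 0.1229 0.0639]
t 6.23 tcp [0.5389 0.1228 0.2185] [ 3.1413e+00 -2.0000e-04  1.3867e+00] open 0.0148
grasp pt [0.5389 0.1228 0.0638]
t 6.28 tcp [0.5389 0.1227 0.2185] [ 3.1413e+00 -1.0000e-04  1.3865e+00] open 0.0152
grasp pt [0.539  0.1227 0.0638]
```

View pics/w5.png

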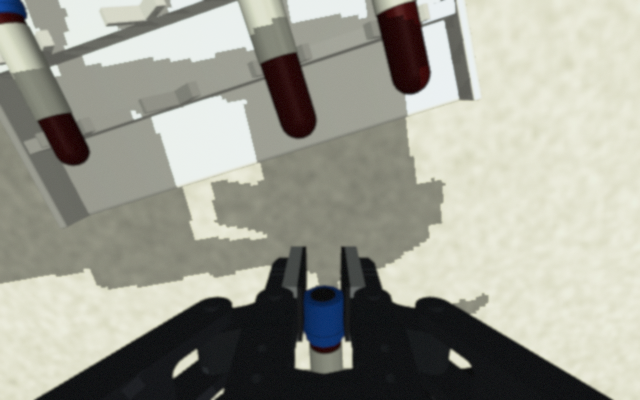

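View pics/si5c.png

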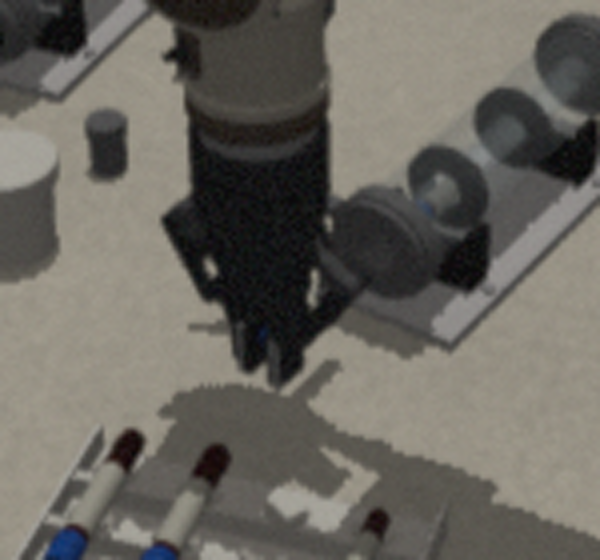

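View pics/sc5c.png

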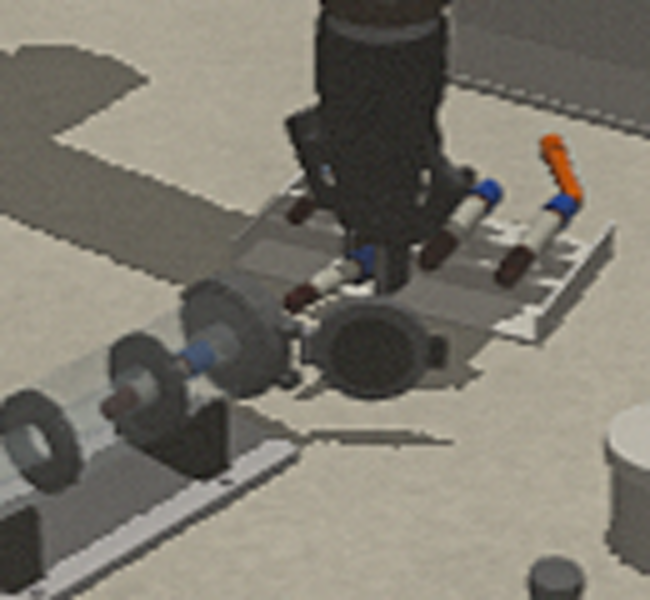

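```bash
cat > chk.py <<'E'
from h import *
import pickle,sys
out=np.array([np.sin(np.radians(10.6)),np.cos(np.radians(10.6)),0])
def blobs(im,what,amin=4):
    hsv=cv2.cvtColor(im,cv2.COLOR_BGR2HSV)
    if what=='blue': m=cv2.inRange(hsv,(105,90,40),(130,255,255))
    else: m=cv2.inRange(hsv,(0,70,20),(12,255,110))|cv2.inRange(hsv,(165,70,20),(180,255,110))
    k,l,st,ce=cv2.connectedComponentsWithStats(m); return [(ce[i].round(1),st[i].tolist()) for i in range(1,k) if st[i,4]>=amin]
E
python3 - <<'E'
from chk import *
for n in('sc5','si5'):
    im=cv2.imread(f'pics/{n}.png');c=pickle.load(open(f'{n}.pkl','rb'))
    for w in('blue','red'):
        for ce,st in blobs(im,w):
            if 240<ce[0]<360 and 140<ce[1]<260: print(n,w,ce,st)
    g=np.array([.539,.1227,.0638])
    print('pred held cap',proj(c,g-out*.012),'tip',proj(c,g-out*.083),'loaded cap',proj(c,[.511,-.0282,.0623]),'loaded tip',proj(c,[.4988,-.0966,.0605]))
E
```

```text
sc5 blue [342.8 165.8] [341, 164, 4, 6, 13]
sc5 red [329.7 156.2] [328, 155, 4, 3, 6]
sc5 red [358.8 163.3] [358, 162, 3, 4, 6]
sc5 red [329.3 173.9] [327, 172, 6, 6, 19]
pred held cap [341.36108359 168.26000429] tip [324.80419444 177.15542323] loaded cap [307.43970137 187.00787506] loaded tip [289.37278655 197.46153327]
si5 blue [295.5 232.5] [295, 232, 2, 2, 4]
si5 red [272.8 142.1] [270, 139, 6, 6, 12]
si5 red [282.5 144.5] [282, 143, 2, 4, 4]
si5 red [293.1 144.1] [292, 142, 3, 5, 7]
si5 red [273.  147.8] [272, 146, 3, 5, 6]
si5 red [285.5 153.6] [283, 153, 6, 3, 8]
pred held cap [299.98169661 233.67601216] tip [317.84262405 217.76356327] loaded cap [334.14728262 203.60499108] loaded tip [348.92028414 190.72603185]
```

Call:
arm_command([
  [[-0.8,-9.5,0,0,0,0],[-1.7,-9.3,0,0,0,0],[-1.7,-9.3,0,0,0,0],[-1.7,-9.3,0,0,0,0],[-1.7,-9.3,0,0,0,0]],
])

```text
clock: 6.75
eef_pos: [0.5311, 0.0738, 0.218]
ee_rot: [-3.141, -0.0, 1.384]
ft_force: [-0.5, 1.0, -0.9]
opening: 0.0147
```

```bash
python3 look.py sc6 scene; python3 -c "
from h import *
print(sensors.sense()['ft_force'],sensors.sense()['torque'])
b=cv2.imread('pics/sc6.png')[130:220,270:380]
cv2.imwrite('pics/sc6c.png',cv2.resize(b,None,fx=6,fy=6,interpolation=cv2.INTER_CUBIC))"
```

```text
t 6.75 tcp [0.5311 0.0738 0.218 ] [-3.1407e+00 -1.0000e-04  1.3840e+00] open 0.0147
grasp pt [0.531  0.0738 0.0633]
[-0.27601546 -1.92467528 -1.32947665] [-0.10266349  0.12858412 -0.03390617]
```

View pics/sc6c.png

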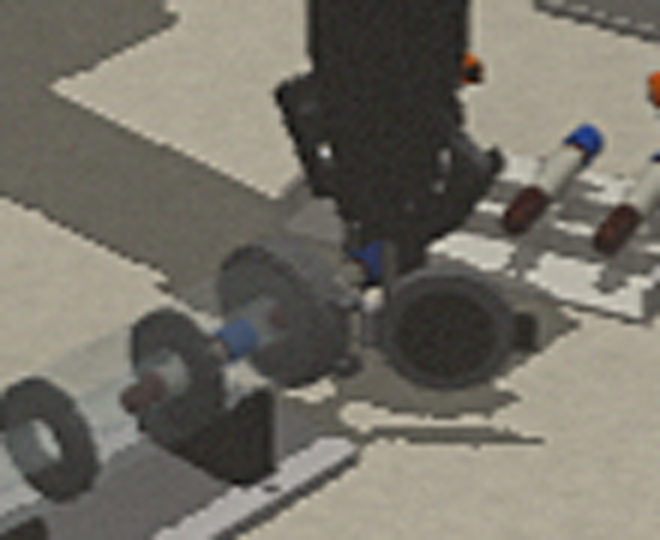

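Call:
arm_command([
  [[-1.7,-8.9,0.1,0,0,0],[-1.7,-8.9,0.1,0,0,0],[-1.6,-8.9,0.1,0,0,0],[-1.6,-8.8,0,0,0,0],[-1.5,-8,0,0,0,0]],
])

```text
clock: 7.22
eef_pos: [0.5232, 0.0306, 0.2184]
ee_rot: [-3.141, -0.0, 1.385]
ft_force: [-1.0, 3.6, -2.4]
opening: 0.0148
```

Call:
arm_command([
  [[0,0,0,0,0,0],[0,0,0,0,0,0],[0,0,0,0,0,0],[0,0,0,0,0,0],[0,0,0,0,0,0]],
])

```text
clock: 7.63
eef_pos: [0.5235, 0.0316, 0.2185]
ee_rot: [-3.142, 0.0, 1.385]
ft_force: [-1.6, -0.8, -0.4]
opening: 0.0148
```

```bash
python3 look.py w7; python3 look.py sc7 scene; python3 -c "
from h import *
print(sensors.sense()['ft_force'],sensors.sense()['torque'])
b=cv2.imread('pics/sc7.png')[130:220,270:380]
cv2.imwrite('pics/sc7c.png',cv2.resize(b,None,fx=6,fy=6,interpolation=cv2.INTER_CUBIC))"
```

```text
t 7.63 tcp [0.5235 0.0316 0.2185] [-3.1416e+00  3.0000e-04  1.3852e+00] open 0.0148
grasp pt [0.5235 0.0316 0.0638]
t 7.68 tcp [0.5235 0.0317 0.2185] [3.1416e+00 2.0000e-04 1.3853e+00] open 0.0153
grasp pt [0.5235 0.0316 0.0638]
[-1.11042024 -1.68571255 -0.8589791 ] [-0.08906124  0.24995446 -0.1381591 ]
```

View pics/sc7c.png

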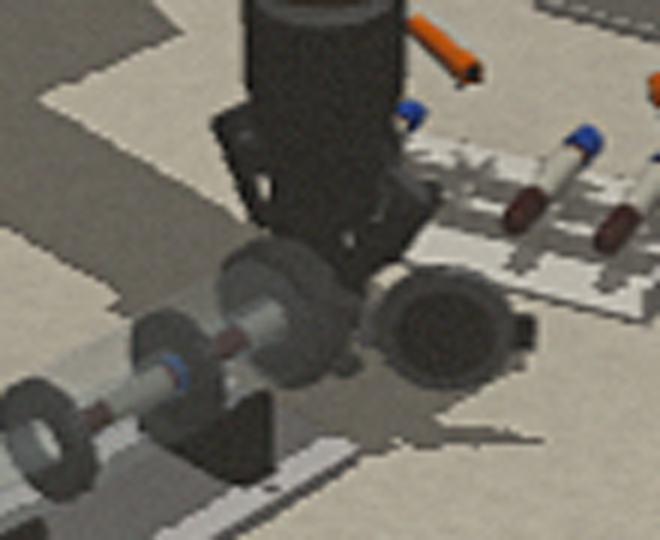

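View pics/w7.png

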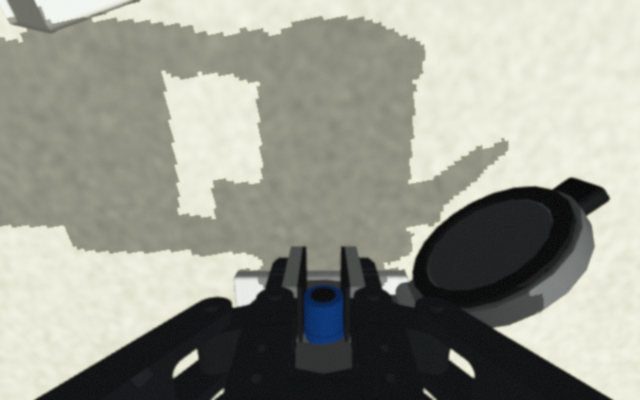

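Call:
arm_command([
  [[0,0,0,0,0,0],[0,0,0,0,0,0],[1.3,6.9,0,0,0,0],[1.3,6.9,0,0,0,0],[1.3,6.9,0,0,0,0]],
], grip=25)

```text
clock: 8.15
eef_pos: [0.5277, 0.053, 0.2187]
ee_rot: [3.141, -0.0, 1.385]
ft_force: [-1.1, 0.3, -0.2]
opening: 0.0252
```

Call:
arm_command([
  [[0,0,0,0,0,0],[0,0,0,0,0,0],[0,0,0,0,0,0],[0,0,0,0,0,0],[0,0,0,0,0,0]],
], grip=0)

```text
clock: 8.57
eef_pos: [0.5274, 0.052, 0.2185]
ee_rot: [-3.142, 0.0, 1.385]
ft_force: [0.8, -0.1, 0.8]
opening: 0.0004
```

```bash
python3 look.py w8; python3 -c "
from h import *
print(sensors.sense()['ft_force'],sensors.sense()['torque'])"
```

```text
t 8.57 tcp [0.5274 0.052  0.2185] [-3.1415e+00  1.0000e-04  1.3846e+00] open 0.0004
grasp pt [0.5273 0.052  0.0638]
[-0.21257329 -0.85238224 -0.03955351] [-0.03641121 -0.05099288 -0.03378302]
```

View pics/w8.png

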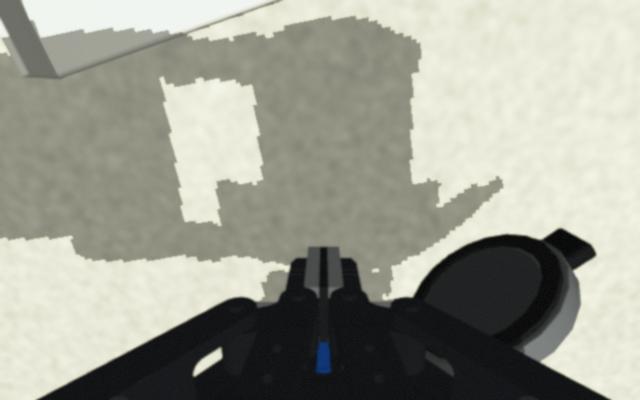

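Call:
arm_command([
  [[-0.9,-5,0,0,0,0],[-0.9,-5,0,0,0,0],[-0.9,-5,0,0,0,0],[-0.9,-4,0,0,0,0],[-0.8,-3.6,0,0,0,0]],
])

```text
clock: 9.03
eef_pos: [0.5231, 0.0295, 0.2189]
ee_rot: [3.141, -0.001, 1.385]
ft_force: [2.7, 12.9, 5.0]
opening: -0.0001
```

Call:
arm_command([
  [[-0.2,-1,0,0,0,0],[-0.2,-1,0,0,0,0],[0,0,0,0,0,0],[0,0,0,0,0,0],[0,0,0,0,0,0]],
])

```text
clock: 9.45
eef_pos: [0.5229, 0.029, 0.2189]
ee_rot: [3.14, -0.005, 1.384]
ft_force: [3.6, 14.4, 0.9]
opening: 0.0001
```

```bash
python3 look.py sc9 scene; python3 -c "
from h import *
print(sensors.sense()['ft_force'],sensors.sense()['torque'])
b=cv2.imread('pics/sc9.png')[130:220,270:380]
cv2.imwrite('pics/sc9c.png',cv2.resize(b,None,fx=6,fy=6,interpolation=cv2.INTER_CUBIC))"
```

```text
t 9.45 tcp [0.5229 0.029  0.2189] [ 3.1403 -0.0049  1.3839] open 0.0001
grasp pt [0.5233 0.0298 0.0642]
[ 3.06326177 13.88487714  1.26927814] [ 1.81962945 -0.41207401  0.10049539]
```

View pics/sc9c.png

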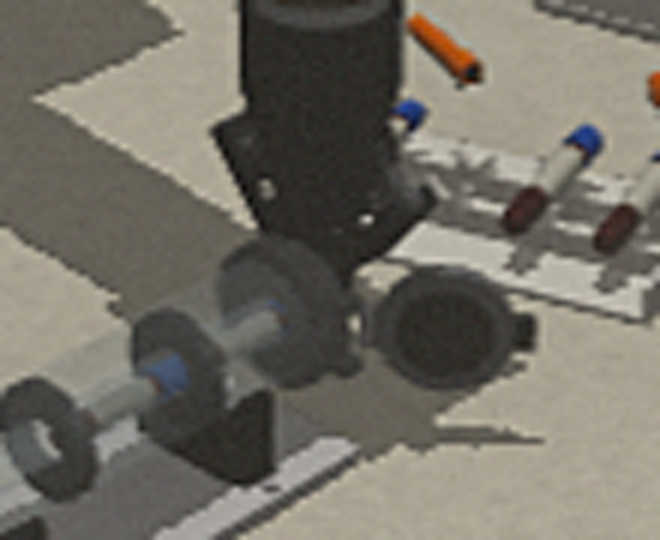

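Call:
arm_command([
  [[3,16,5,0,0,0],[0,0,35,0,0,0],[0,0,35,0,0,0],[0,-10,35,0,0,0],[-5,-30,30,0,0,0]],
], grip=85)

```text
clock: 9.92
eef_pos: [0.5209, 0.0054, 0.3602]
ee_rot: [3.14, -0.001, 1.388]
ft_force: [0.6, -0.9, 0.4]
opening: 0.0606
```

Call:
arm_command([
  [[-6,-30,5,0,0,0.06],[-6,-25,5,0,0,0.06],[-3,0,0,0,0,0],[0,0,0,0,0,0],[0,0,0,0,0,0]],
])

```text
clock: 10.33
eef_pos: [0.5054, -0.0507, 0.3672]
ee_rot: [-3.141, -0.0, 1.503]
ft_force: [0.1, -0.2, 0.0]
opening: 0.0851
```

```bash
python3 look.py w10; python3 - <<'E'
import cv2
a=cv2.imread('pics/w10.png')[30:300,200:520];cv2.imwrite('pics/w10c.png',cv2.resize(a,None,fx=2.2,fy=2.2,interpolation=cv2.INTER_CUBIC))
E
```

```text
t 10.33 tcp [ 0.5054 -0.0507  0.3672] [-3.1407e+00 -5.0000e-04  1.5033e+00] open 0.0851
grasp pt [ 0.5052 -0.0506  0.2125]
```

View pics/w10c.png

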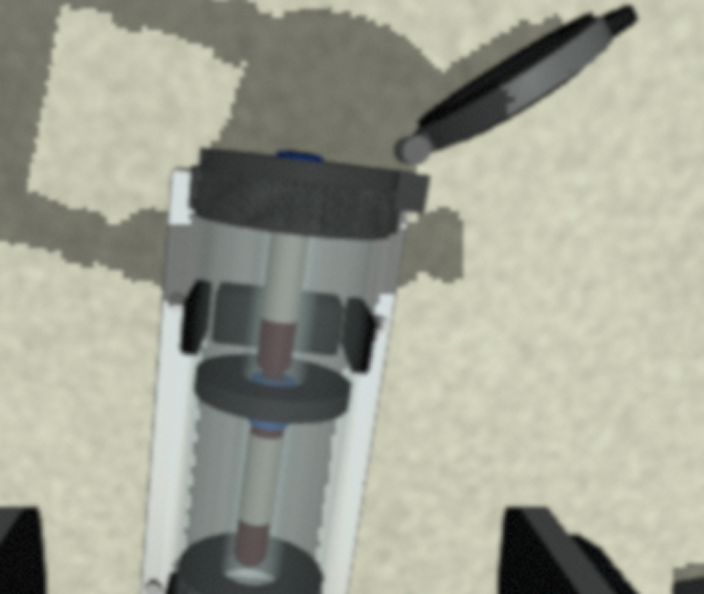

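```bash
python3 - <<'E'
from chk import *
c=pickle.load(open('w10.pkl','rb'))
f=lambda u,v:(u/2.2+200,v/2.2+30)
xh=np.array([out[1],-out[0],0]);M=np.array([.520,.0155,.064])
for nm,u,v,z in (('capend',300,153,.0705),('cap bottom line',300,161,.066),('face line at cap',300,158,.098),('tip b',275,372,.0605),('tip loaded',250,562,.0605),('loaded barrel',258,480,.0605),('faceL',203,150,.064),('face L',203,150,.09)):
    p=onz(c,*f(u,v),z)-M; print(nm,'lat',(p@xh*1e3).round(1),'out',(p@out*1e3).round(1))
E
python3 -c "
from h import *
s=sensors.sense();print(s['qpos'].round(3),s['ee_rot'])"
```

```text
capend lat -1.1 out 2.3
cap bottom line lat -0.6 out -0.4
face line at cap lat -1.9 out 1.0
tip b lat -0.0 out -76.5
tip loaded lat -0.6 out -156.6
loaded barrel lat -1.4 out -120.7
faceL lat -33.5 out -0.6
face L lat -31.3 out -0.2
[-0.337  0.016  1.825  0.     1.302 -0.271] [-3.14047128e+00 -4.98446660e-04  1.50442346e+00]
```

Call:
arm_command([
  [[7.3,37.2,-13.5,0,0,-0.0236],[7.3,37.2,-13.5,0,0,-0.0236],[7.3,37.2,-13.5,0,0,-0.0236],[7.3,37.2,-13.5,0,0,-0.0236],[7.3,37.2,-13.5,0,0,-0.0236]],
], grip=0)

```text
clock: 10.8
eef_pos: [0.5418, 0.1383, 0.299]
ee_rot: [-3.141, 0.0, 1.387]
ft_force: [0.7, -0.7, 0.3]
opening: 0.0253
```

Call:
arm_command([
  [[0,0,-20.2,-0.118,0.022,0],[0,0,-20.2,-0.118,0.022,0],[0,0,-20.2,-0.118,0.022,0],[0,0,-20.2,-0.118,0.022,0],[0,0,-20.2,-0.118,0.022,0]],
])

```text
clock: 11.22
eef_pos: [0.5419, 0.1368, 0.198]
ee_rot: [3.141, 0.606, 1.389]
ft_force: [-0.5, -0.8, -1.2]
opening: 0.0001
```

Call:
arm_command([
  [[0,0,0,0,0,0],[0,0,0,0,0,0],[0,0,0,0,0,0],[0,0,0,0,0,0],[0,0,0,0,0,0]],
])

```text
clock: 11.63
eef_pos: [0.543, 0.1352, 0.2013]
ee_rot: [3.138, 0.598, 1.384]
ft_force: [1.5, 0.2, -0.3]
opening: -0.0
```

```bash
cat > corner.py <<'E'
from chk import *
s=sensors.sense();RT=R(s['ee_rot']);xh=np.array([out[1],-out[0],0]);M=np.array([.520,.0155,.064])
for nm,o in (('corner front',[-.011,0,.173]),('corner back',[.011,0,.173])):
    p=s['eef_pos']+RT@o-M; print(nm,'lat',(p@xh*1e3).round(1),'out',(p@out*1e3).round(1),'z',((p[2]+.064)*1e3).round(1))
print('xt',(RT[:,0]@np.c_[xh,out,[0,0,1]]).round(3),'zt',(RT[:,2]@np.c_[xh,out,[0,0,1]]).round(3),'q',s['qpos'].round(2),'ft',s['ft_force'].round(1),'t',round(s['clock'],2))
E
python3 corner.py; python3 look.py w11;python3 look.py si11 side; python3 - <<'E'
import cv2
a=cv2.imread('pics/si11.png')[130:290,230:400];cv2.imwrite('pics/si11c.png',cv2.resize(a,None,fx=3.5,fy=3.5,interpolation=cv2.INTER_CUBIC))
E
```

```text
corner front lat 1.1 out 15.4 z 64.4
corner back lat 1.1 out 33.6 z 52.1
xt [ 0.002  0.827 -0.563] zt [ 0.003 -0.563 -0.827] q [ 0.15  0.48  1.68 -0.59  1.26  0.61] ft [ 1.5  0.2 -0.3] t 11.63
t 11.63 tcp [0.543  0.1352 0.2013] [3.1377 0.5977 1.384 ] open -0.0
grasp pt [0.5274 0.0495 0.0734]
t 11.68 tcp [0.5429 0.1351 0.2011] [3.1382 0.5981 1.3841] open 0.0001
grasp pt [0.5272 0.0495 0.0732]
```

View pics/si11c.png

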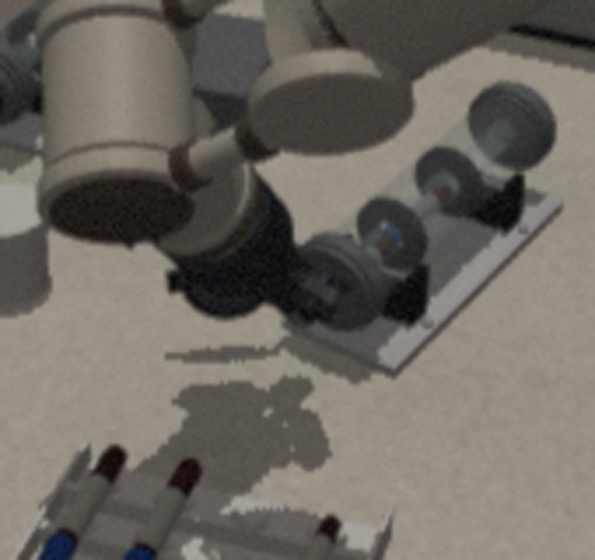

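View pics/w11.png

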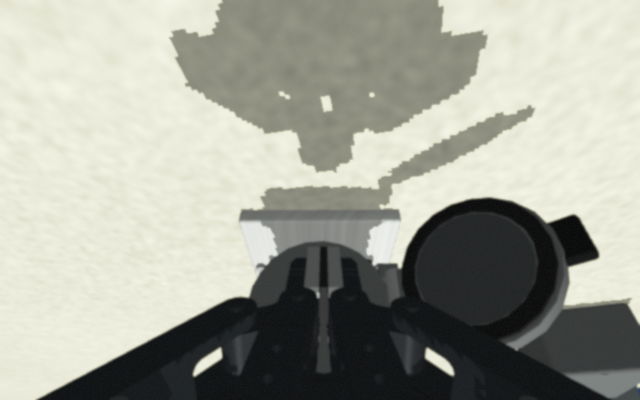

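Call:
arm_command([
  [[-2.3,-3.6,-2,0,0,0],[-0.7,-3.9,0,0,0,0],[-0.7,-3.9,0,0,0,0],[-0.7,-3.5,0,0,0,0],[-0.5,-2.5,0,0,0,0]],
])

```text
clock: 12.15
eef_pos: [0.5372, 0.1173, 0.1972]
ee_rot: [-3.141, 0.6, 1.387]
ft_force: [-0.5, -0.5, -1.1]
opening: -0.0
```

Call:
arm_command([
  [[0,0,0,0,0,0],[0,0,0,0,0,0],[0,0,0,0,0,0],[0,0,0,0,0,0],[0,0,0,0,0,0]],
])

```text
clock: 12.57
eef_pos: [0.5373, 0.1181, 0.1973]
ee_rot: [-3.141, 0.6, 1.387]
ft_force: [-0.1, -0.3, -0.0]
opening: 0.0004
```

```bash
python3 corner.py; python3 look.py w12
```

```text
corner front lat -1.7 out -2.8 z 60.7
corner back lat -1.7 out 15.4 z 48.3
xt [-0.001  0.825 -0.565] zt [ 0.001 -0.565 -0.825] q [ 0.13  0.46  1.72 -0.61  1.23  0.6 ] ft [-0.1 -0.3 -0. ] t 12.57
t 12.57 tcp [0.5373 0.1181 0.1973] [-3.1414  0.6001  1.3871] open 0.0004
grasp pt [0.5214 0.0322 0.0696]
```

View pics/w12.png

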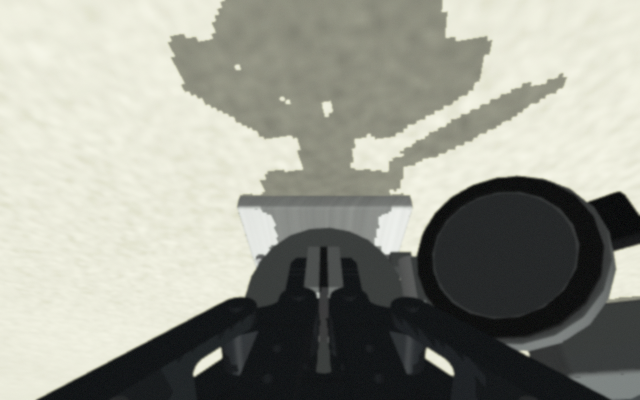

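Call:
arm_command([
  [[5,26,4,0,0,0],[0,5,15,0.118,-0.022,0],[0,5,15,0.118,-0.022,0],[0,5,15,0.118,-0.022,0],[0,5,15,0.118,-0.022,0]],
], grip=22)

```text
clock: 13.03
eef_pos: [0.5424, 0.1646, 0.2622]
ee_rot: [3.141, 0.114, 1.388]
ft_force: [-0.2, -0.4, -1.3]
opening: 0.0219
```

Call:
arm_command([
  [[-22,20,-2,0.118,-0.022,0],[-22,21,-2,0,0,0.0745],[-22,21,-2,0,0,0.0745],[-22,21,-2,0,0,0.0745],[-24,21,-2,0,0,0.0745]],
])

```text
clock: 13.45
eef_pos: [0.4294, 0.2686, 0.2514]
ee_rot: [3.141, 0.0, 1.688]
ft_force: [-0.3, 0.8, -0.7]
opening: 0.0218
```

Call:
arm_command([
  [[0,0,0,0,0,0],[0,0,0,0,0,0],[0,0,0,0,0,0],[0,0,0,0,0,0],[0,0,0,0,0,0]],
])

```text
clock: 13.87
eef_pos: [0.4313, 0.2673, 0.2515]
ee_rot: [3.141, 0.0, 1.683]
ft_force: [0.5, -0.5, 0.3]
opening: 0.0219
```

```bash
python3 look.py w13; python3 tubes.py w13
```

```text
t 13.87 tcp [0.4313 0.2673 0.2515] [3.1409 0.     1.6831] open 0.0219
grasp pt [0.4314 0.2673 0.0968]
cap [585.7 231.2] [0.5817 0.2814 0.032 ] red [580.4 253.3] [0.5831 0.2676 0.032 ] yaw-90 5.89 cap range -12.4 12.8 red min -16.2 rowmin 210
cap [495.8 237.9] [0.5314 0.2716 0.032 ] red [492.6 259.9] [0.5329 0.2577 0.032 ] yaw-90 6.55 cap range -12.8 13.5 red min -16.0 rowmin 216
cap [320.5 249.6] [0.4313 0.2531 0.032 ] red [320.7 337.2] [0.438 0.193 0.032] yaw-90 6.38 cap range -10.6 11.7 red min -69.4 rowmin 231
```

View pics/w13.png

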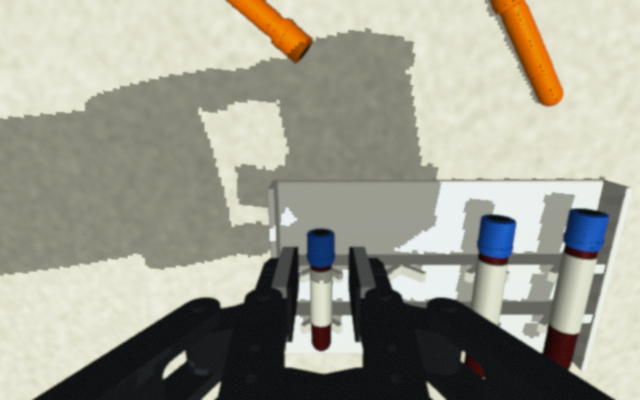

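Call:
arm_command([
  [[-0.6,-1,-12.9,0,0,0],[0,0,-12.9,0,0,0],[0,0,-12.9,0,0,0],[0,0,-12.9,0,0,0],[0,0,-12.9,0,0,0]],
])

```text
clock: 14.33
eef_pos: [0.4303, 0.2665, 0.1862]
ee_rot: [3.141, -0.0, 1.683]
ft_force: [-0.2, -0.5, -0.6]
opening: 0.0219
```

Call:
arm_command([
  [[0,0,0,0,0,0],[0,0,0,0,0,0],[0,0,0,0,0,0],[0,0,0,0,0,0],[0,0,0,0,0,0]],
], grip=10)

```text
clock: 14.75
eef_pos: [0.4302, 0.2671, 0.1877]
ee_rot: [3.14, -0.0, 1.685]
ft_force: [-0.7, 0.6, -0.2]
opening: 0.0149
```

Call:
arm_command([
  [[0,0,8,0,0,0],[0,0,14,0,0,0],[0,0,14,0,0,0],[0,0,14,0,0,0],[0,0,14,0,0,0]],
])

```text
clock: 15.17
eef_pos: [0.4298, 0.267, 0.2524]
ee_rot: [3.141, -0.0, 1.685]
ft_force: [-0.7, -0.1, -0.1]
opening: 0.015
```

```bash
python3 look.py w14;python3 look.py si14 side; python3 - <<'E'
import cv2
a=cv2.imread('pics/si14.png')[200:340,230:400];cv2.imwrite('pics/si14c.png',cv2.resize(a,None,fx=3.5,fy=3.5,interpolation=cv2.INTER_CUBIC))
E
```

```text
t 15.17 tcp [0.4298 0.267  0.2524] [ 3.1406e+00 -2.0000e-04  1.6850e+00] open 0.015
grasp pt [0.4299 0.2671 0.0977]
t 15.22 tcp [0.431  0.2675 0.2553] [ 3.1357e+00 -1.2000e-03  1.6851e+00] open 0.0147
grasp pt [0.4318 0.2678 0.1006]
```

View pics/w14.png

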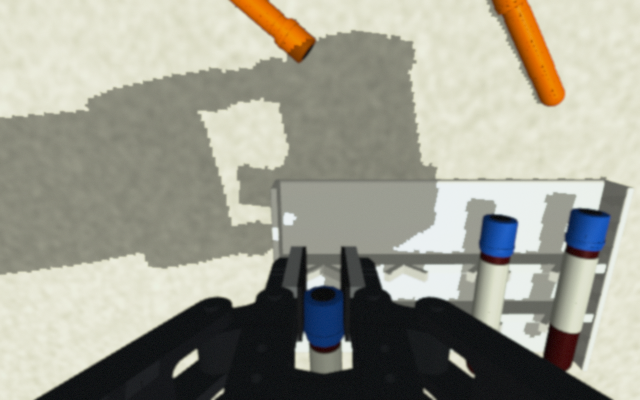

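View pics/si14c.png

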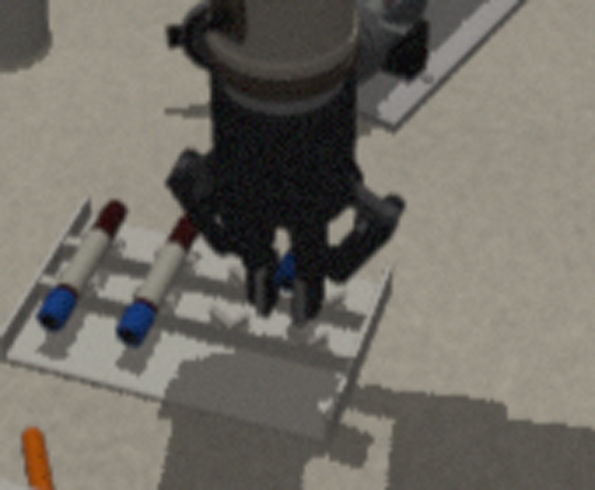

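Call:
arm_command([
  [[21.8,-28.7,-6.8,0,0,-0.06],[21.8,-28.7,-6.8,0,0,-0.06],[21.8,-28.7,-6.8,0,0,-0.06],[21.8,-28.7,-6.8,0,0,-0.06],[21.8,-28.7,-6.8,0,0,-0.06]],
])

```text
clock: 15.68
eef_pos: [0.5392, 0.122, 0.216]
ee_rot: [-3.141, 0.0, 1.382]
ft_force: [0.6, 1.3, -1.0]
opening: 0.0149
```

Call:
arm_command([
  [[0,0,0,0,0,0],[0,0,0,0,0,0],[0,0,0,0,0,0],[0,0,0,0,0,0],[0,0,0,0,0,0]],
])

```text
clock: 16.1
eef_pos: [0.538, 0.1245, 0.2168]
ee_rot: [-3.141, -0.0, 1.387]
ft_force: [0.1, 0.4, -1.4]
opening: 0.0146
```

```bash
python3 look.py sc15 scene;python3 - <<'E'
from chk import *
s=sensors.sense();RT=R(s['ee_rot']);xh=np.array([out[1],-out[0],0]);M=np.array([.520,.0155,.064])
p=s['eef_pos']+RT@[0,0,.1547]-M;print('lat',p@xh*1e3,'out',p@out*1e3,'z',p[2]*1e3,'yaw err',np.pi/2-np.radians(10.6)-s['ee_rot'][2])
b=cv2.imread('pics/sc15.png')[130:220,270:380]
cv2.imwrite('pics/sc15c.png',cv2.resize(b,None,fx=6,fy=6,interpolation=cv2.INTER_CUBIC))
E
```

```text
t 16.1 tcp [0.538  0.1245 0.2168] [-3.1412e+00 -1.0000e-04  1.3867e+00] open 0.0146
grasp pt [0.5379 0.1245 0.0621]
lat -2.2943632201896427 out 110.48108791732544 z -1.8507038581108137 yaw err -0.0009025991843336634
```

View pics/sc15c.png

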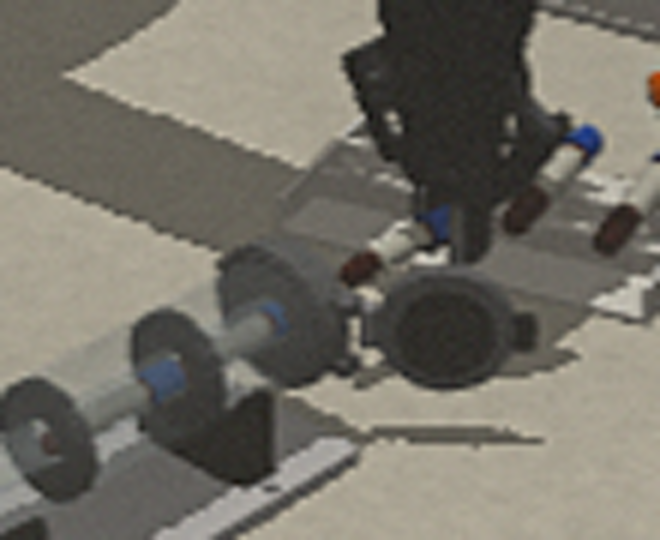

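Call:
arm_command([
  [[0.1,-9.6,1.8,0,0,0],[-1.7,-9.3,0,0,0,0],[-1.7,-9.3,0,0,0,0],[-1.7,-9.3,0,0,0,0],[-1.7,-9.3,0,0,0,0]],
])

```text
clock: 16.57
eef_pos: [0.5316, 0.0755, 0.2185]
ee_rot: [-3.141, -0.0, 1.384]
ft_force: [-0.2, -0.6, 0.1]
opening: 0.0151
```

```bash
python3 look.py sc16 scene;python3 - <<'E'
from chk import *
s=sensors.sense();RT=R(s['ee_rot']);xh=np.array([out[1],-out[0],0]);M=np.array([.520,.0155,.064])
p=s['eef_pos']+RT@[0,0,.1547]-M;print('lat',p@xh*1e3,'out',p@out*1e3,'z',p[2]*1e3,s['ft_force'],s['opening'])
b=cv2.imread('pics/sc16.png')[130:220,270:380]
cv2.imwrite('pics/sc16c.png',cv2.resize(b,None,fx=6,fy=6,interpolation=cv2.INTER_CUBIC))
E
```

```text
t 16.57 tcp [0.5316 0.0755 0.2185] [-3.1412e+00 -1.0000e-04  1.3842e+00] open 0.0151
grasp pt [0.5316 0.0755 0.0638]
lat 0.4316914100640378 out 59.701741402240955 z -0.30976918870020964 [-0.77096309 -0.78618535 -0.76474177] 0.01485056672913414
```

View pics/sc16c.png

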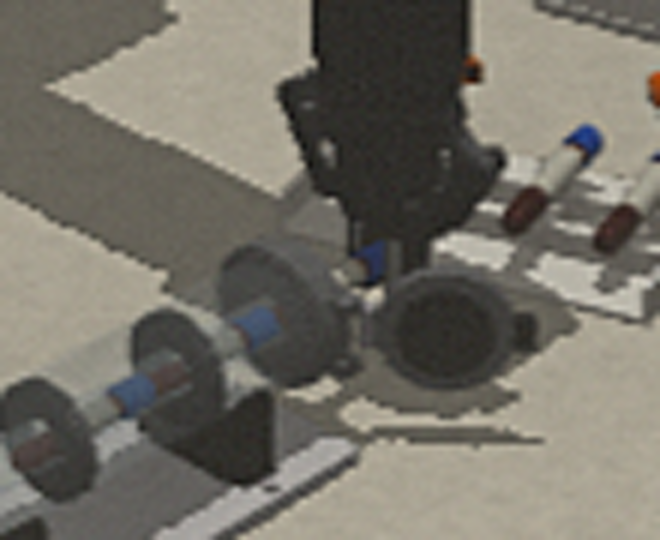

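Call:
arm_command([
  [[-1.7,-8.6,0,0,0,0],[-1.7,-8.6,0,0,0,0],[-1.6,-8.6,0,0,0,0],[-1.6,-8.6,0,0,0,0],[-1.6,-8.4,0,0,0,0]],
])

```text
clock: 17.03
eef_pos: [0.5236, 0.0329, 0.2185]
ee_rot: [-3.142, 0.0, 1.385]
ft_force: [0.4, 0.2, -1.3]
opening: 0.015
```

Call:
arm_command([
  [[0,0,0,0,0,0],[0,0,0,0,0,0],[1.3,6.9,0,0,0,0],[1.3,6.9,0,0,0,0],[2.6,13.8,0,0,0,0]],
], grip=25)

```text
clock: 17.45
eef_pos: [0.5292, 0.0619, 0.2186]
ee_rot: [3.141, 0.0, 1.384]
ft_force: [0.1, 1.0, 0.1]
opening: 0.0247
```

```bash
python3 look.py sc17 scene;python3 - <<'E'
from chk import *
s=sensors.sense();print(s['ft_force'],s['opening'],s['eef_pos'],s['ee_rot'])
b=cv2.imread('pics/sc17.png')[130:220,270:380]
cv2.imwrite('pics/sc17c.png',cv2.resize(b,None,fx=6,fy=6,interpolation=cv2.INTER_CUBIC))
E
```

```text
t 17.45 tcp [0.5292 0.0619 0.2186] [3.1414e+00 2.0000e-04 1.3843e+00] open 0.0247
grasp pt [0.5292 0.0619 0.0639]
[-0.77455352  1.81879885  0.78991581] 0.0249740046178837 [0.52932216 0.06428344 0.21868866] [ 3.14124800e+00 -1.49441699e-03  1.38580407e+00]
```

View pics/sc17c.png

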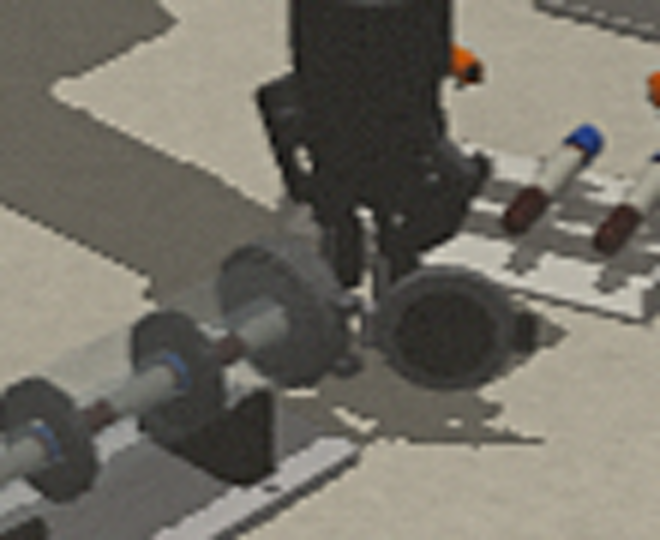

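Call:
arm_command([
  [[2.7,17,-4,-0.118,0.022,0],[2.7,16,-4,-0.118,0.022,0],[2.7,15.6,-4,-0.118,0.022,0],[2.7,15,-4,-0.118,0.022,0],[2.7,15,-4,-0.118,0.022,0]],
], grip=0)

```text
clock: 17.92
eef_pos: [0.5427, 0.1418, 0.1988]
ee_rot: [3.138, 0.606, 1.384]
ft_force: [-0.1, -0.1, -1.2]
opening: -0.0001
```

Call:
arm_command([
  [[0,0,0,0,0,0],[0,0,0,0,0,0],[0,0,0,0,0,0],[0,0,0,0,0,0],[0,0,0,0,0,0]],
])

```text
clock: 18.33
eef_pos: [0.5427, 0.139, 0.1992]
ee_rot: [3.139, 0.599, 1.382]
ft_force: [-0.0, 0.0, -0.1]
opening: -0.0001
```

```bash
python3 corner.py
```

```text
corner front lat -0.4 out 19.0 z 62.5
corner back lat -0.4 out 37.2 z 50.1
xt [ 0.003  0.826 -0.564] zt [ 0.    -0.564 -0.826] q [ 0.16  0.49  1.68 -0.59  1.26  0.62] ft [-0.   0.  -0.1] t 18.33
```

Call:
arm_command([
  [[-0.8,-4.2,0,0,0,0],[-0.8,-4.2,0,0,0,0],[-0.8,-4.2,0,0,0,0],[-0.8,-4,0,0,0,0],[-0.7,-3.6,0,0,0,0]],
])

```text
clock: 18.75
eef_pos: [0.539, 0.1197, 0.1996]
ee_rot: [3.138, 0.599, 1.383]
ft_force: [-0.8, -0.0, 0.5]
opening: 0.0002
```

```bash
python3 corner.py; python3 look.py sc18 scene;python3 - <<'E'
from chk import *
b=cv2.imread('pics/sc18.png')[140:240,230:340]
cv2.imwrite('pics/sc18c.png',cv2.resize(b,None,fx=6,fy=6,interpolation=cv2.INTER_CUBIC))
E
```

```text
corner front lat -0.1 out -0.7 z 62.9
corner back lat -0.1 out 17.5 z 50.5
xt [ 0.002  0.826 -0.564] zt [ 0.002 -0.564 -0.826] q [ 0.13  0.46  1.71 -0.6   1.24  0.6 ] ft [-0.8 -0.   0.5] t 18.75
t 18.75 tcp [0.539  0.1197 0.1996] [3.1379 0.5988 1.3833] open 0.0002
grasp pt [0.5233 0.0339 0.0718]
```

View pics/sc18c.png

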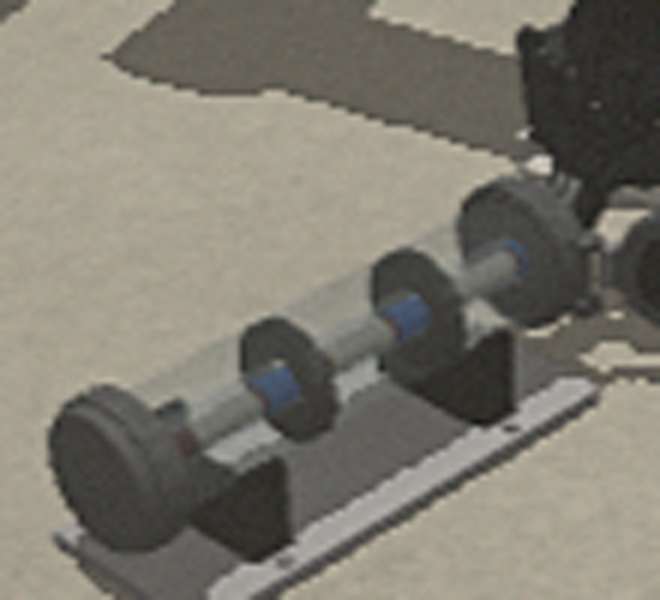

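Three tubes are in line; now I push on in small steps until the chain meets the end of the bore.

Call:
arm_command([
  [[-0.3,-1,0,0,0,0],[-0.2,-1,0,0,0,0],[0,0,0,0,0,0],[0,0,0,0,0,0],[0,0,0,0,0,0]],
])

```text
clock: 19.22
eef_pos: [0.538, 0.1177, 0.1983]
ee_rot: [3.141, 0.6, 1.385]
ft_force: [-0.3, -0.1, 0.3]
opening: -0.0006
```

Call:
arm_command([
  [[-0.2,-1,0,0,0,0],[0,0,0,0,0,0],[0,0,0,0,0,0],[0,0,0,0,0,0],[0,0,0,0,0,0]],
])

```text
clock: 19.63
eef_pos: [0.5379, 0.1169, 0.1986]
ee_rot: [3.14, 0.6, 1.385]
ft_force: [0.1, 0.9, -0.4]
opening: 0.0002
```

```bash
python3 corner.py
```

```text
corner front lat -1.0 out -3.8 z 62.0
corner back lat -1.0 out 14.3 z 49.6
xt [ 0.001  0.825 -0.565] zt [ 0.    -0.565 -0.825] q [ 0.13  0.46  1.72 -0.61  1.23  0.6 ] ft [ 0.1  0.9 -0.4] t 19.63
```

Call:
arm_command([
  [[-0.2,-1,0,0,0,0],[0,0,0,0,0,0],[0,0,0,0,0,0],[0,0,0,0,0,0],[0,0,0,0,0,0]],
])

```text
clock: 20.05
eef_pos: [0.5378, 0.1161, 0.1986]
ee_rot: [3.14, 0.6, 1.384]
ft_force: [1.5, 4.3, -0.4]
opening: 0.0002
```

Call:
arm_command([
  [[-0.2,-1,0,0,0,0],[0,0,0,0,0,0],[0,0,0,0,0,0],[0,0,0,0,0,0],[0,0,0,0,0,0]],
])

```text
clock: 20.47
eef_pos: [0.5377, 0.1154, 0.1987]
ee_rot: [3.139, 0.598, 1.384]
ft_force: [1.5, 6.9, 0.1]
opening: -0.0001
```

```bash
python3 corner.py
```

```text
corner front lat -0.7 out -5.0 z 62.0
corner back lat -0.7 out 13.1 z 49.6
xt [ 0.001  0.826 -0.563] zt [ 0.001 -0.563 -0.826] q [ 0.12  0.46  1.72 -0.61  1.23  0.59] ft [1.5 6.9 0.1] t 20.47
```

Call:
arm_command([
  [[5,26,4,0,0,0],[0,3,20,0.118,-0.022,0],[0,3,20,0.118,-0.022,0],[0,3,20,0.118,-0.022,0],[0,3,20,0.118,-0.022,0]],
])

```text
clock: 20.88
eef_pos: [0.5423, 0.1528, 0.2834]
ee_rot: [-3.142, 0.116, 1.386]
ft_force: [-1.2, -1.0, -0.3]
opening: 0.0002
```

Call:
arm_command([
  [[-6,-30,20,0.118,-0.022,0],[-6,-34,16,0,0,0.03],[-6,-34,16,0,0,0.03],[-6,-34,16,0,0,0.03],[-6,-34,12,0,0,0.03]],
], grip=85)

```text
clock: 21.3
eef_pos: [0.5117, -0.0151, 0.3639]
ee_rot: [3.142, 0.001, 1.506]
ft_force: [1.3, -1.1, 0.4]
opening: 0.0603
```

Call:
arm_command([
  [[-6,-35,0,0,0,0],[0,0,0,0,0,0],[0,0,0,0,0,0],[0,0,0,0,0,0],[0,0,0,0,0,0]],
])

```text
clock: 21.72
eef_pos: [0.5063, -0.0473, 0.362]
ee_rot: [-3.14, -0.0, 1.506]
ft_force: [-0.3, 1.0, -0.6]
opening: 0.0847
```

```bash
python3 look.py w19; python3 look.py si19 side; python3 look.py sc19 scene; python3 - <<'E'
import cv2
a=cv2.imread('pics/w19.png')[30:300,200:520];cv2.imwrite('pics/w19c.png',cv2.resize(a,None,fx=2.2,fy=2.2,interpolation=cv2.INTER_CUBIC))
a=cv2.imread('pics/si19.png')[140:240,270:400];cv2.imwrite('pics/si19c.png',cv2.resize(a,None,fx=5,fy=5,interpolation=cv2.INTER_CUBIC))
E
```

```text
t 21.72 tcp [ 0.5063 -0.0473  0.362 ] [-3.1400e+00 -3.0000e-04  1.5058e+00] open 0.0847
grasp pt [ 0.5061 -0.0473  0.2073]
t 21.77 tcp [ 0.5064 -0.0472  0.362 ] [-3.1403e+00 -3.0000e-04  1.5063e+00] open 0.0852
grasp pt [ 0.5062 -0.0471  0.2073]
t 21.82 tcp [ 0.5065 -0.0471  0.3621] [-3.1405e+00 -2.0000e-04  1.5065e+00] open 0.0848
grasp pt [ 0.5063 -0.0471  0.2074]
```

View pics/w19c.png

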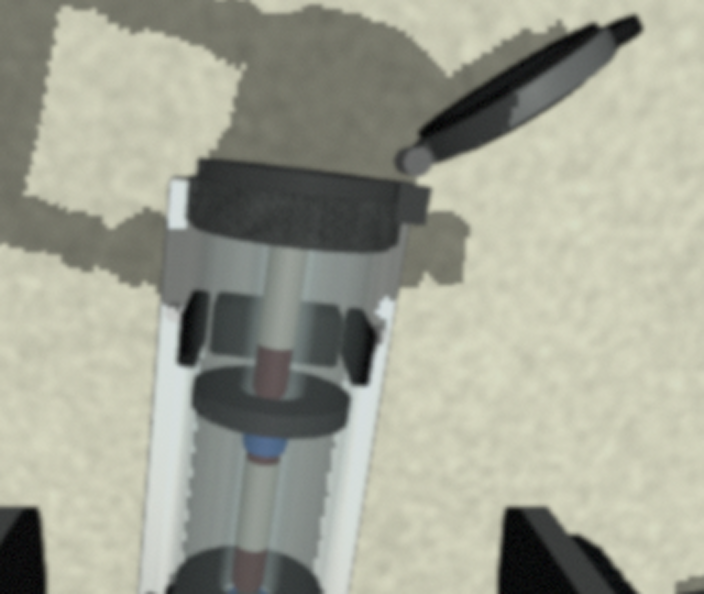

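View pics/si19c.png

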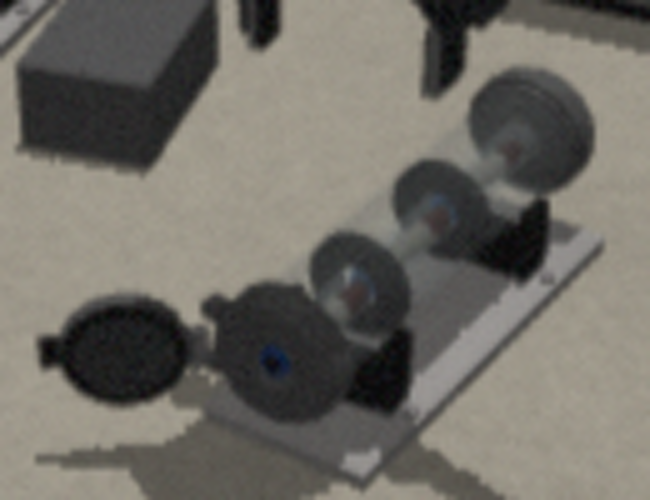

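```bash
python3 - <<'E'
from chk import *
c=pickle.load(open('w19.pkl','rb'))
f=lambda u,v:(u/2.2+200,v/2.2+30)
xh=np.array([out[1],-out[0],0]);M=np.array([.520,.0155,.064])
def bis(a,b,z=.064):
    d=ray(c,*f(*a))[1]+ray(c,*f(*b))[1]; e=c['e']; return e+d*(z-e[2])/d[2]
p=bis((199,160),(408,184))-M;print('face mid',p@xh*1e3,p@out*1e3)
p0=onz(c,*f(199,160),.064)-M;print('face left',p0@out*1e3)
for nm,u,v,z in (('b cap inner edge top (want -101)',263,457,.0705),('same,mid',262,457,.0623),('red visible start',272,350,.067),('third red/label of b',247,552,.067),):
    p=onz(c,*f(u,v),z)-M; print(nm,'lat',(p@xh*1e3).round(1),'out',(p@out*1e3).round(1))
E
python3 - <<'E'
import cv2
a=cv2.imread('pics/sc19.png')[140:240,230:350];cv2.imwrite('pics/sc19c.png',cv2.resize(a,None,fx=6,fy=6,interpolation=cv2.INTER_CUBIC))
E
```

```text
face mid 0.8651394585509675 -0.26445999917635615
face left -0.5611612852863559
b cap inner edge top (want -101) lat -0.9 out -101.1
same,mid lat -0.9 out -104.6
red visible start lat -2.3 out -61.8
third red/label of b lat -2.3 out -142.2
```

View pics/sc19c.png

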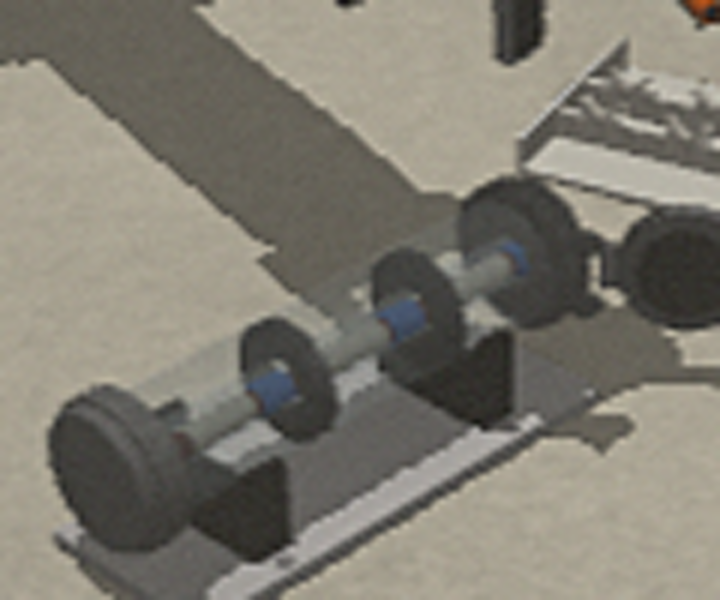

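```bash
python3 - <<'E'
from chk import *
xh=np.array([out[1],-out[0],0]);M=np.array([.520,.0155,.064])
c=pickle.load(open('w19.pkl','rb'));f=lambda u,v:(u/2.2+200,v/2.2+30)
for u,v,z in ((420,137,.064),(600,28,.064),(612,45,.095),(430,163,.095),(638,22,.064)):
    p=onz(c,*f(u,v),z)-M;print('lid pt',(p@xh*1e3).round(1),(p@out*1e3).round(1))
im=cv2.imread('pics/w2.png');c2=pickle.load(open('w2.pkl','rb'))
p=onz(c2,616,194,.042);print('vial top',p, (p-M)@xh*1e3,(p-M)@out*1e3)
def pos(th,rho,s):
    u=np.array([-np.cos(th),np.sin(th)]);n=np.array([np.sin(th),np.cos(th)])
    a=np.array([37,7])+rho*u+s*n; return M[:2]*1e3+a[0]*xh[:2]+a[1]*out[:2],a
prev=np.array([506.5,-47.1])
w=[(2.6,50,40)]+[(t,48,14) for t in np.linspace(2.5,0,21)]
for th,r,s in w:
    p,a=pos(th,r,s);print(round(th,2),'carrier',a.round(1),'world',p.round(1),'delta',(p-prev).round(1));prev=p
E
```

```text
lid pt 37.6 15.4
lid pt 88.6 54.8
lid pt 81.6 45.4
lid pt 36.2 7.6
lid pt 100.2 58.0
vial top [ 0.75768581 -0.06657774  0.042     ] 248.72809348948178 -36.95448578568372
2.6 carrier [100.5  -1.5] world [618.5  -4.5] delta [112.   42.6]
2.5 carrier [83.8 24.5] world [606.9  24.2] delta [-11.6  28.6]
2.38 carrier [81.3 30.2] world [605.5  30.2] delta [-1.5  6.1]
2.25 carrier [78.  35.6] world [603.3  36.1] delta [-2.2  5.8]
2.12 carrier [74.2 40.4] world [600.3  41.6] delta [-2.9  5.5]
2.0 carrier [69.7 44.8] world [596.8  46.7] delta [-3.6  5.1]
1.88 carrier [64.7 48.6] world [592.6  51.4] delta [-4.2  4.6]
1.75 carrier [59.3 51.7] world [587.8  55.4] delta [-4.7  4.1]
1.62 carrier [53.6 54.2] world [582.6  58.9] delta [-5.2  3.5]
1.5 carrier [47.6 55.9] world [577.   61.7] delta [-5.6  2.8]
1.38 carrier [41.4 56.8] world [571.1  63.7] delta [-5.9  2.1]
1.25 carrier [35.2 57. ] world [565.  65.] delta [-6.1  1.3]
1.12 carrier [28.9 56.3] world [558.8  65.6] delta [-6.2  0.5]
1.0 carrier [22.8 55. ] world [552.6  65.3] delta [-6.2 -0.2]
0.88 carrier [17.  52.8] world [546.4  64.3] delta [-6.2 -1. ]
0.75 carrier [11.4 50. ] world [540.4  62.5] delta [-6.  -1.8]
0.62 carrier [ 6.3 46.4] world [534.7  60. ] delta [-5.7 -2.5]
0.5 carrier [ 1.6 42.3] world [529.3  56.8] delta [-5.4 -3.2]
0.38 carrier [-2.5 37.6] world [524.4  52.9] delta [-4.9 -3.9]
0.25 carrier [-6.  32.4] world [520.   48.5] delta [-4.4 -4.4]
0.12 carrier [-8.9 26.9] world [516.2  43.6] delta [-3.8 -4.9]
0.0 carrier [-11.  21.] world [513.1  38.2] delta [-3.2 -5.4]
```

Call:
arm_command([
  [[22.4,8.6,-10,0,0,-0.024],[22.4,8.6,-10,0,0,-0.024],[22.4,8.6,-10,0,0,-0.024],[22.4,8.6,-10,0,0,-0.024],[22.4,8.6,-10,0,0,-0.024]],
], grip=0)

```text
clock: 22.28
eef_pos: [0.6195, -0.0037, 0.3117]
ee_rot: [-3.141, 0.0, 1.385]
ft_force: [-0.7, 0.3, -0.3]
opening: 0.025
```

Call:
arm_command([
  [[0,0,0,0,0,0],[0,0,-22,0,0,0],[0,0,-22,0,0,0],[0,0,-22,0,0,0],[0,0,-22.5,0,0,0]],
])

```text
clock: 22.7
eef_pos: [0.6183, -0.0045, 0.2235]
ee_rot: [3.141, 0.0, 1.386]
ft_force: [0.4, -0.3, 0.3]
opening: -0.0002
```

Call:
arm_command([
  [[0,0,0,0,0,0],[0,0,0,0,0,0],[-4,9,0,0,0,0],[-4,9,0,0,0,0],[-3.5,9,0,0,0,0]],
])

```text
clock: 23.12
eef_pos: [0.6073, 0.0227, 0.226]
ee_rot: [3.138, 0.0, 1.385]
ft_force: [-0.9, -2.2, 1.4]
opening: -0.0001
```

```bash
python3 look.py w20; python3 -c "
from h import *
print(sensors.sense()['ft_force'])"
```

```text
t 23.12 tcp [0.6073 0.0227 0.226 ] [3.1384e+00 1.0000e-04 1.3852e+00] open -0.0001
grasp pt [0.6077 0.0226 0.0713]
[-0.16505223  1.46452293  2.16476524]
```

View pics/w20.png

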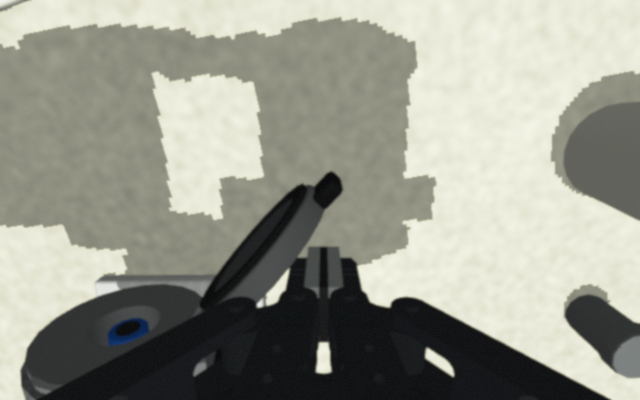

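Call:
arm_command([
  [[-1.5,6.6,0,0,0,0],[-2.2,5.8,0,0,0,0],[-2.9,5.5,0,0,0,0],[-3.6,5.1,0,0,0,0],[-4.2,4.6,0,0,0,0]],
])

```text
clock: 23.58
eef_pos: [0.5928, 0.0497, 0.2248]
ee_rot: [3.14, 0.0, 1.385]
ft_force: [1.2, -4.4, 6.7]
opening: 0.0003
```

Call:
arm_command([
  [[-4.7,4.1,0,0,0,0],[-5.2,3.5,0,0,0,0],[-5.6,2.8,0,0,0,0],[-5.9,2.1,0,0,0,0],[-6.1,1.3,0,0,0,0]],
])

```text
clock: 24.0
eef_pos: [0.5651, 0.0639, 0.2248]
ee_rot: [3.14, -0.001, 1.385]
ft_force: [1.4, -0.4, 2.0]
opening: 0.0
```

```bash
python3 look.py w21; python3 -c "
from h import *
print(sensors.sense()['ft_force'])"
```

```text
t 24.0 tcp [0.5651 0.0639 0.2248] [ 3.1397e+00 -8.0000e-04  1.3848e+00] open 0.0
grasp pt [0.5654 0.0639 0.0701]
[-1.73062219  4.31948447  6.43635943]
```

View pics/w21.png

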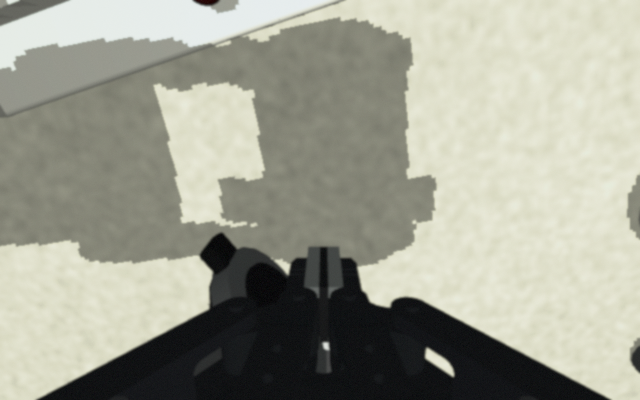

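Call:
arm_command([
  [[-3,1,6,0,0,0],[-5,0.5,6,0,0,0],[-6.2,-0.2,0,0,0,0],[-6.2,-1,0,0,0,0],[-6,-1.8,0,0,0,0]],
])

```text
clock: 24.47
eef_pos: [0.538, 0.0617, 0.2359]
ee_rot: [-3.142, -0.0, 1.385]
ft_force: [1.3, -0.7, 0.5]
opening: 0.0
```

Call:
arm_command([
  [[-5.7,-2.5,0,0,0,0],[-5.4,-3.2,0,0,0,0],[-4.9,-3.9,0,0,0,0],[-4.4,-4.4,0,0,0,0],[0,0,0,0,0,0]],
])

```text
clock: 24.88
eef_pos: [0.5174, 0.047, 0.2358]
ee_rot: [-3.14, 0.0, 1.384]
ft_force: [1.0, -0.1, 0.7]
opening: -0.0
```

```bash
python3 look.py w22; python3 -c "
from h import *
print(sensors.sense()['ft_force'])"
```

```text
t 24.88 tcp [0.5174 0.047  0.2358] [-3.1403e+00  4.0000e-04  1.3840e+00] open -0.0
grasp pt [0.5172 0.047  0.0811]
[-0.42903121 -0.69559621  0.28896272]
```

View pics/w22.png

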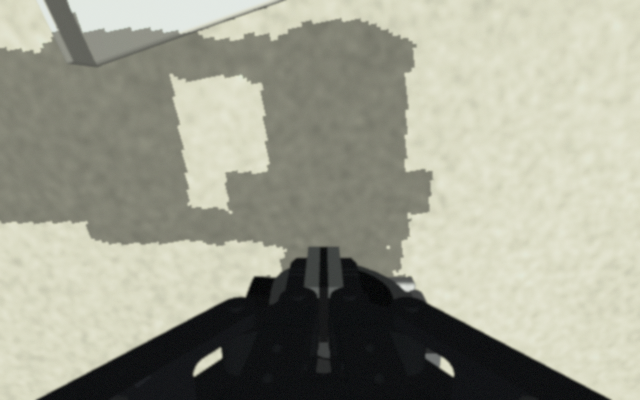

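Call:
arm_command([
  [[-1,-2,0,0,0,0],[-1,-2,0,0,0,0],[0,-1,0,0,0,0],[0,0,0,0,0,0],[0,0,0,0,0,0]],
])

```text
clock: 25.35
eef_pos: [0.5164, 0.0427, 0.2361]
ee_rot: [3.142, 0.0, 1.385]
ft_force: [0.9, -0.1, 0.2]
opening: -0.0001
```

Call:
arm_command([
  [[-0.3,-2,0,0,0,0],[0,0,0,0,0,0],[0,0,0,0,0,0],[0,0,0,0,0,0],[0,0,0,0,0,0]],
])

```text
clock: 25.77
eef_pos: [0.516, 0.0407, 0.2361]
ee_rot: [3.142, 0.0, 1.385]
ft_force: [-0.1, 0.2, 0.3]
opening: -0.0001
```

```bash
python3 look.py w23; python3 -c "
from h import *
print(sensors.sense()['ft_force'])"
```

```text
t 25.77 tcp [0.516  0.0407 0.2361] [3.1415 0.     1.3848] open -0.0001
grasp pt [0.516  0.0407 0.0814]
[ 0.28250805 -1.1363938  -0.02900659]
```

Out distance is now about 24 mm; on in 1 mm steps until it resists.

Call:
arm_command([
  [[-0.2,-1,0,0,0,0],[0,0,0,0,0,0],[-0.2,-1,0,0,0,0],[0,0,0,0,0,0],[0,0,0,0,0,0]],
])

```text
clock: 26.23
eef_pos: [0.5157, 0.0397, 0.2361]
ee_rot: [3.141, -0.003, 1.384]
ft_force: [1.2, 8.2, -0.5]
opening: -0.0001
```

Call:
arm_command([
  [[-0.2,-1,0,0,0,0],[0,0,0,0,0,0],[0,0,0,0,0,0],[0,0,0,0,0,0],[0,0,0,0,0,0]],
])

```text
clock: 26.65
eef_pos: [0.5156, 0.0393, 0.2361]
ee_rot: [3.141, -0.004, 1.384]
ft_force: [3.0, 10.8, -1.0]
opening: -0.0
```

Call:
arm_command([
  [[1,5,0,0,0,0],[3,15,5,0,0,0],[3,20,25,0,0,0],[0,20,30,0,0,0],[0,20,35,0,0,0]],
])

```text
clock: 27.07
eef_pos: [0.5217, 0.1183, 0.3306]
ee_rot: [-3.138, 0.002, 1.384]
ft_force: [0.7, 0.3, 0.4]
opening: 0.0002
```

Call:
arm_command([
  [[-5,-30,35,0,0,0.02],[-5,-40,10,0,0,0.02],[-5,-40,0,0,0,0.02],[0,-30,0,0,0,0.02],[0,0,0,0,0,0]],
])

```text
clock: 27.48
eef_pos: [0.5078, -0.0236, 0.3732]
ee_rot: [3.14, 0.003, 1.461]
ft_force: [0.9, 0.7, -0.1]
opening: -0.0002
```

```bash
python3 look.py w24; python3 look.py si24 side; python3 look.py sc24 scene; python3 - <<'E'
import cv2
a=cv2.imread('pics/w24.png')[20:290,200:520];cv2.imwrite('pics/w24c.png',cv2.resize(a,None,fx=2.2,fy=2.2,interpolation=cv2.INTER_CUBIC))
a=cv2.imread('pics/si24.png')[130:330,220:400];cv2.imwrite('pics/si24c.png',cv2.resize(a,None,fx=3,fy=3,interpolation=cv2.INTER_CUBIC))
E
```

```text
t 27.48 tcp [ 0.5078 -0.0236  0.3732] [3.1402 0.0034 1.4607] open -0.0002
grasp pt [ 0.508  -0.0241  0.2185]
t 27.53 tcp [ 0.5078 -0.0215  0.3728] [3.1411e+00 1.1000e-03 1.4605e+00] open -0.0
grasp pt [ 0.5079 -0.0217  0.2181]
t 27.58 tcp [ 0.5078 -0.0202  0.3725] [-3.1414e+00  2.0000e-04  1.4621e+00] open -0.0
grasp pt [ 0.5078 -0.0202  0.2178]
```

View pics/w24c.png

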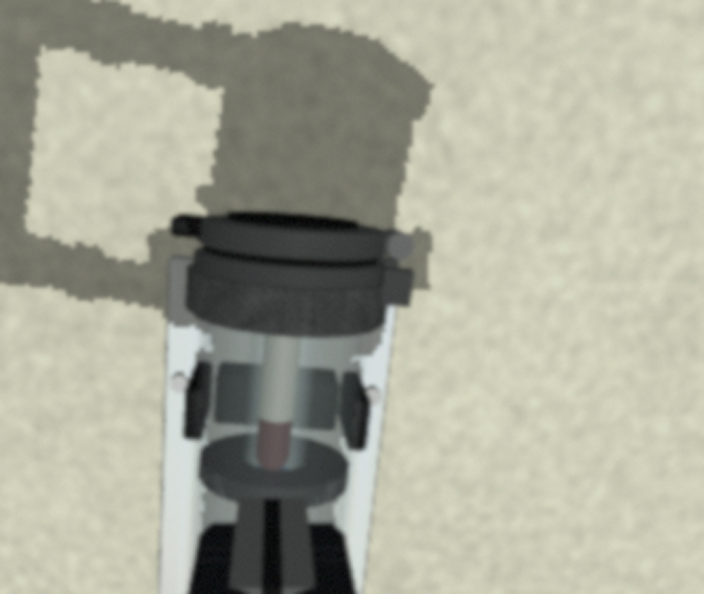

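View pics/si24c.png

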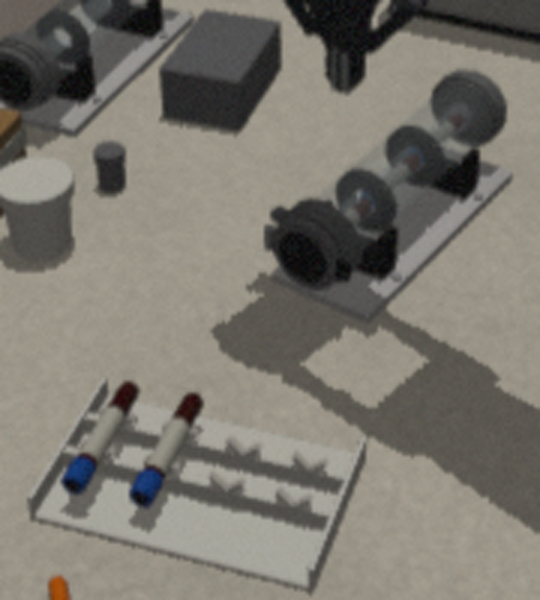

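View pics/sc24.png

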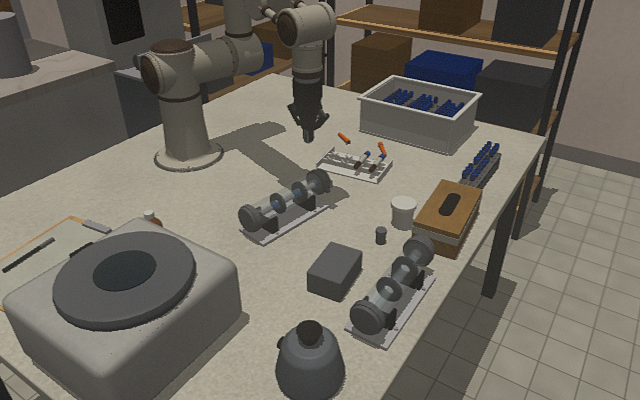

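```bash
python3 look.py w25; python3 - <<'E'
from chk import *
im=cv2.imread('pics/w25.png');a=im[105:165,265:400];a=cv2.convertScaleAbs(a,alpha=2.2,beta=0);cv2.imwrite('pics/w25c.png',cv2.resize(a,None,fx=5.8,fy=5.8,interpolation=cv2.INTER_CUBIC))
E
```

```text
t 27.63 tcp [ 0.5078 -0.0192  0.3724] [-3.1411e+00 -1.0000e-04  1.4637e+00] open 0.0004
grasp pt [ 0.5077 -0.0192  0.2177]
```

View pics/w25c.png

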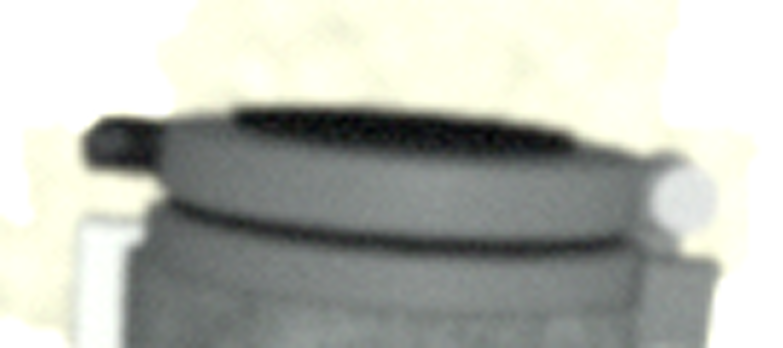

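```bash
python3 -c "
from h import *
print(manip.finish_job()); print(sensors.sense()['clock'])"
```

```text
the job is handed in; nothing more can be done
None
the job is handed in; nothing more can be done
```

I loaded both short tubes into the carrier, round end first and one after the other, and swung the lid shut. The job was handed in at about 27.6 s of the 67 s allowed.

**Tubes:**
- My first push on the first tube, with the gripper upright, stopped early. The upper parts of the fingers met the end face, and the cap still stood out about 3 mm.
- I finished that push, and the one for the second tube, with the closed fingertips tilted about 34°. The last push ended against about 7 N, with the fingertip edge an estimated 5 mm inside the mouth.
- From above, no cap stood out of the mouth. The inner edge of the middle tube's cap was 101 mm deep, the depth expected with all three home. A second reading of that edge, taken at a slightly lower height, gave about 105 mm.

**Lid:** I pushed it round until it resisted with about 11 N. The last wrist picture shows an even gap between lid and end face, so it is fully shut as far as I can see. While it was swinging there was up to about 7 N of vertical force on the gripper, so I raised the tool 12 mm and the force went away.

**Everything else:** In the last side and overall pictures the long tubes, the orange look-alikes that were in view and the other items near the work looked unmoved. The gripper was clear of everything at hand-in. The reagent bottle was far from any move, and I did not measure it again.

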